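Hang the washed basket to drain and hold the washer lid at the airing mark

TASK

The wash is finished: hang the wire basket of carburettor parts by its handle on the hook over the drip tray and let go of it. Then lift the washer's self-closing lid by its handle until the wing-nut stud on its side lines up with the tip of the small index tab on the curved stay, and finish while still holding the lid steady there, so that I can tighten the wing nut. Do not shift the tab on its stay, and leave the bowl, the jar and the spray can as they are.

Things in the scene. Friction and masses are not known exactly. Their poses are not given: they have to be found in the camera images.
- basket: open steel-wire basket, 80 (x) x 100 (y) x 60 mm high, about 0.35 kg, standing on the bench with a few parts in it (they do not move). Origin: centre of its underside; z up. A rigid bail stands over it in its y-z plane: two 6 mm rods at y = +-50 mm joined by a straight black grip bar.
- basket_bar (a point): middle of the basket's black grip bar, 145 mm above its underside (x = y = 0). The bar runs along the basket's y: 92 mm long, 10 mm thick (x), 14 mm high; under it 78 mm are free down to the rim. The hook comes under the bar's middle, so grip the bar 25 to 30 mm beside it (25 N holds it well). Site axes are the basket's.
- stand: drain stand, fixed: aluminium drip tray 170 (x) x 150 (y) x 22 mm with a 10 mm steel rod bent into an upturned hook. Origin: centre of the tray's underside, straight below the hook's seat; z up. The rod's post stands at x = +68 mm, reaches at most 243 mm (at x = +48 mm), and comes down towards -x into the hook, which opens upward with its free end on the -x side.
- hook_seat (a point): lowest point of the hook's upper side, 210 mm above the bench, where the bar's underside comes to rest; x = y = 0 of the stand. Axes are the stand's: the hanging bar lies along y; it is brought in along +x, passing over the hook's free end with the basket's rim staying below the rod (rod's underside: 200 mm), then lowered.
- hook_tip (a point): top of the hook's free end, 26 mm to the -x side of the seat and 28 mm higher (238 mm above the bench)
- washer: stainless bench washer, fixed: box 220 (x) x 260 (y) x 155 mm high, black control panel on its front (-x). Origin: centre of its underside; z up. The lid, 226 x 263 x 4 mm, is hinged along the rear (+x) edge. On the right-hand side (y = -135 mm) is the stay: a slotted, curved dark steel strip, 25 mm wide, about the hinge axis at 130 mm radius, rising to about 290 mm above the bench.
- lid (a joint): opening angle of the lid: 0 shut, growing as the front edge rises, stop at 1.2 rad. A spring and its weight (0.6 kg) shut it: at the handle it takes about 7 N to start and 9 N (square to the lid; 13 N straight up) at 0.57 rad; it falls shut if let go.
- lid_hinge (a point): middle of the lid's hinge axis, on the washer: x = +105 mm, y = 0, 160 mm above the bench. The axis runs along the washer's y. Site axes are the washer's.
- lid_handle (a point): middle of the lid's handle: a round black bar, 14 mm thick, 104 mm long, parallel to the hinge, on posts 46 mm either side. Lid shut: 190 mm in front (-x) of the hinge axis and 45 mm above it (205 mm above the bench, 43 mm above the lid's face). It moves with the lid. Pinched from above, fingers closing across it, it turns between the pads, so the gripper may stay upright.
- lid_stud (a point): centre of the stud with the brass wing nut on the lid's right-hand (-y) edge, riding in the slot of the stay: 130 mm from the hinge axis, level with the axis when the lid is shut (straight to the front, -x, of it); y = -135 mm in the washer frame
- tab_mark (a point): the point in the stay's slot at which the index tab points: on the slot's centre line, 130 mm from the hinge axis, in the stud's plane. The tab is a brass block 24 x 14 x 8 mm on the stay's outer rim with a short tip towards the slot, set 0.40 to 0.75 rad above shut. The lid is on the mark when the stud's point meets it: that lid angle is this point's angle about the hinge axis.
- bowl: loose steel bowl, 100 mm across, 38 mm high, standing near the basket's row on the bench; origin at the centre of its underside. Bystander.
- jar: loose pale glass jar with a screw cap, 64 mm across, 95 mm high, in front of the washer; origin at the centre of its underside. Bystander.
- can: loose white spray can with a black cap, 60 mm across, 178 mm high, to the right of the stand; origin at the centre of its underside. Bystander.
Things that resemble listed ones, but are neither listed nor needed, are in the scene too. Several things have the shape of the stand; the one meant has the colours described above.

How it is judged:
By the outcome, as a careful person would: the job done as asked, in the order asked, and still so for the second after the job is handed in, while the arm keeps its last pose, push and grip.
It also fails if it takes over 61 s, if anything falls off the work surface, if the arm or the gripper's body presses on something with over 40 N, if the wrist force passes 120 N, or if a joint passes its speed limit or range.

ROBOT

A 6-joint arm with a two-finger parallel gripper is mounted at the origin on the work surface. World frame = base frame: x ahead of the robot, y to its left, z up, the work surface at z = 0. Lengths are in m, angles in rad, forces in N, time in s.
With the tool pointing down it reaches from about 0.425 to 0.95 m from the base axis. Payload 3.5 kg.
Tool frame: the origin (TCP) lies on the mounting face of the last link; the fingertips stand 173 mm ahead of it and the grasp point (between the pads) lies 155 mm ahead of it; z points along the fingers, x is the direction in which the jaws open and shut, and the axes are right-handed (so a half turn about z gives the same grasp; the last joint's range is limited). The gripper opens to 85 mm and grips with 20 to 120 N. Pads are 22 mm wide; open, the fingers measure 114 mm over their backs; the gripper's body (76 mm by 85 mm) begins 54 mm behind the grasp point. The pads swing forward as they close: fully open they stand 13 mm farther back than shut.
Start: joints at [0.961, 0.286, 1.577, -0, 1.279, -0.15], TCP at [0.3, 0.605, 0.405] pointing down, gripper open.
Joint ranges: [-2.77, 2.77], [-0.9, 2.22], [0.21, 2.48], [-1.53, 4.67], [0.24, 2.81], [-2.84, 2.84]. Speed limits (rad/s): [2.79, 2.79, 3.14, 3.14, 3.14, 3.14].

INTERFACE

Orientations are given as a unit quaternion [x, y, z, w].
In Python, from plant import get_state, read_camera, sign_off gives the robot as it stands.
- The arm moves only by the shell command python3 -m jog 'ROWS' [FORCE]. ROWS is JSON, a list of rows, each an object of numbers: "grip": the closure, from 0 (fully open) to 1 (shut); "x", "y", "z": the shift along the tool's x, y, z in mm; "rx", "ry", "rz": the turn, a rotation vector about the tool's x, y, z in degrees. A call has 1 to 8 rows; each row shifts and turns the commanded pose from where the row before left it, along the tool's axes as they then stand; what a row does not reach is not made up. A row lasts 1/12 s, in which the tool goes at most 41.7 mm and 7.16 degrees, less where a joint would pass 70% of its speed; a pose out of reach is approached as far as the arm can. A call with a gripper value outside its range is refused whole. The fingers move at their own pace and stop on an object; FORCE is the grip in N (left out, the last holds). Time passes only in rows, so rows that do not move let the fingers close. It gives the time, the measured TCP pose, the force and the opening at its end, in the units of the state.
- get_state(): the state, without advancing time (a new reading comes with each control period).
- read_camera(name): name is "scene" or "top" or "wrist"; returns a dict with "frame" (400x640x3 uint8, red, green, blue), "intrinsics" (3x3 intrinsics, pixels), "R" (3x3) and "t" (3): a world point X has camera coordinates R X + t. Camera axes: x right, y down, z forward; pixel columns grow to the right and rows downward; lengths in m; the calibration is good to about 2 mm. A picture is of the moment at which its call begins. There is no depth.
- sign_off(): hands the job in, once; it reports no verdict.
The state is a dict: "time": time; "qpos": joint angles; "dq": joint speeds; "joint_efforts": joint torques, N m; "eef_pos": TCP position; "tcp_rot": TCP orientation; "contact_force": force on the tool from outside, world axes, zero at the start; "wrist_torque": the same for the moment, N m; "opening": opening from 0.0 (shut) to 1.0 (fully open).
Only numpy, scipy, OpenCV 4.12 (cv2) and the standard library are available. Lean on these libraries where they do the work, as an engineer would, in place of code of your own. Each camera call takes 0.05 s, during which the arm holds its last target.

## Working session

There is one attempt and no reset: what is moved stays moved. The work goes in short steps, Python scripts to look and compute and a shell command to move; the robot and the scene stay as the last step left them, time stands still between calls to the robot, and variables do not carry over. Pictures are saved under pics/ and viewed, and the job is handed in when it is done.

```bash
mkdir -p pics; ls; python3 - <<'E'
from plant import get_state, read_camera
import cv2,numpy as np
s=get_state()
for k,v in s.items(): print(k,np.round(v,4))
for n in ["scene","top","wrist"]:
    c=read_camera(n); cv2.imwrite(f"pics/a_{n}.png",c["frame"][:,:,::-1]); print(n,np.round(c["intrinsics"],1).tolist(),np.round(c["R"],3).tolist(),np.round(c["t"],3))
E
```

```text
pics
time 0.0
qpos [ 0.961   0.2872  1.5782 -0.      1.2786 -0.15  ]
dq [-0.0012 -0.0007 -0.001  -0.0008 -0.0014 -0.0002]
joint_efforts [ 1.30000e-03 -4.05986e+01 -2.92624e+01 -1.00000e-04  5.90000e-03
  0.00000e+00]
eef_pos [0.2994 0.6047 0.4033]
tcp_rot [ 8.496e-01  5.274e-01 -1.100e-03  5.000e-04]
contact_force [ 0.0566 -0.2743  1.5032]
wrist_torque [ 0.0112 -0.0192 -0.008 ]
opening 0.9986
scene [[385.2, 0.0, 324.1], [0.0, 385.2, 194.9], [0.0, 0.0, 1.0]] [[-0.558, 0.83, -0.009], [0.696, 0.463, -0.548], [-0.451, -0.312, -0.836]] [ 0.456 -0.243  1.662]
top [[458.3, 0.0, 316.5], [0.0, 458.3, 197.5], [0.0, 0.0, 1.0]] [[0.004, -1.0, 0.013], [-0.981, -0.007, -0.195], [0.195, -0.012, -0.981]] [-0.176  0.616  1.64 ]
wrist [[359.9, 0.0, 316.7], [0.0, 359.9, 201.5], [0.0, 0.0, 1.0]] [[0.444, 0.896, -0.002], [0.862, -0.426, 0.273], [0.243, -0.123, -0.962]] [-0.674 -0.036  0.379]
```

View pics/a_scene.png

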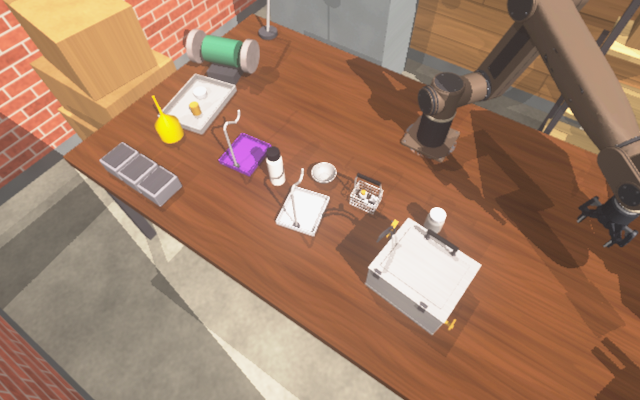

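View pics/a_top.png

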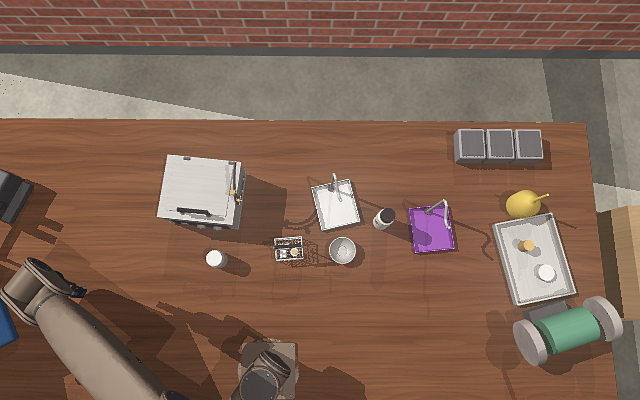

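View pics/a_wrist.png

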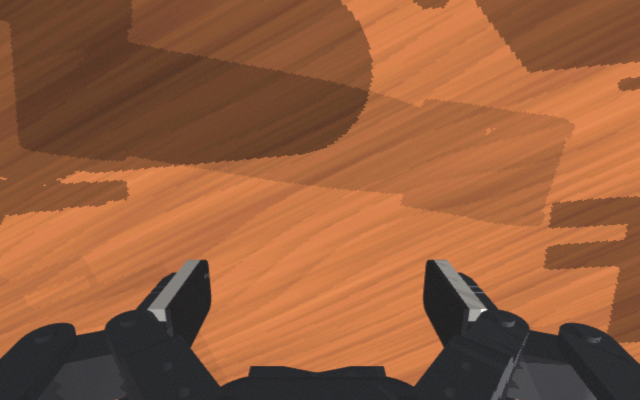

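The scene view shows the basket at about (366,193), the aluminium stand at (303,210) (the purple one is a decoy), the washer at (423,275) and a yellowish tab near (390,228). In the top view the basket is at (289,248), the stand at (335,205) and the washer at (203,190). Next I'll enlarge these areas.

```bash
cat > h.py <<'E'
from plant import get_state, read_camera
import cv2,numpy as np
from scipy.spatial.transform import Rotation as Ro
def ray(c,uv):
    d=np.linalg.inv(c["intrinsics"])@np.array([uv[0],uv[1],1.]); R=np.array(c["R"]); t=np.array(c["t"])
    d=R.T@d; return -R.T@t, d/np.linalg.norm(d)
def plane(c,uv,z):
    o,d=ray(c,uv); return o+d*(z-o[2])/d[2]
def tri(obs):
    A=np.zeros((3,3));b=np.zeros(3);P=[]
    for c,uv in obs:
        o,d=ray(c,uv);M=np.eye(3)-np.outer(d,d);A+=M;b+=M@o;P.append((o,d))
    X=np.linalg.solve(A,b); return X,[np.linalg.norm((np.eye(3)-np.outer(d,d))@(X-o)) for o,d in P]
def proj(c,X):
    p=c["intrinsics"]@(np.array(c["R"])@np.array(X)+c["t"]); return p[:2]/p[2]
def crop(c,u0,v0,w,h,f,name):
    im=c["frame"][v0:v0+h,u0:u0+w,::-1]; cv2.imwrite(name,cv2.resize(im,None,fx=f,fy=f,interpolation=cv2.INTER_CUBIC))
E
python3 - <<'E'
from h import *
s=read_camera("scene");t=read_camera("top")
crop(t,265,160,135,110,5.9,"pics/b_top1.png");crop(t,145,140,115,135,4.4,"pics/b_top2.png")
crop(s,260,130,135,110,5.9,"pics/b_sc1.png");crop(s,355,195,135,140,4.2,"pics/b_sc2.png")
E
```

```text
(no output)
```

View pics/b_top1.png

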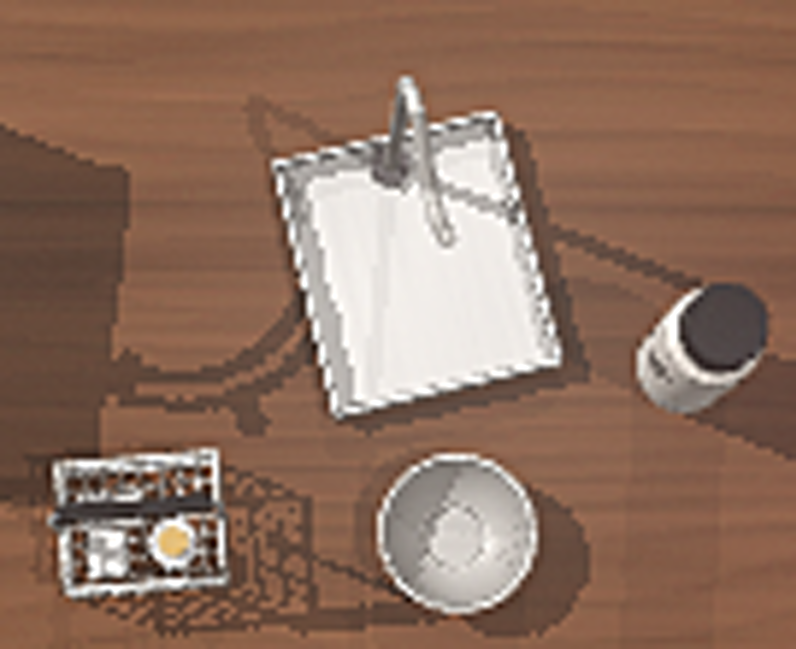

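View pics/b_top2.png

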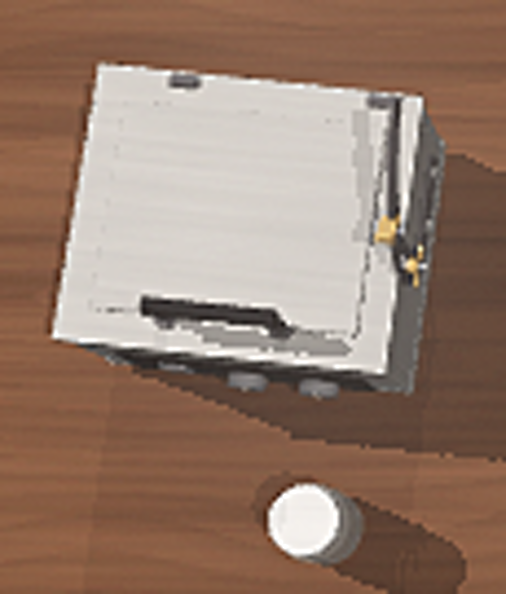

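View pics/b_sc1.png

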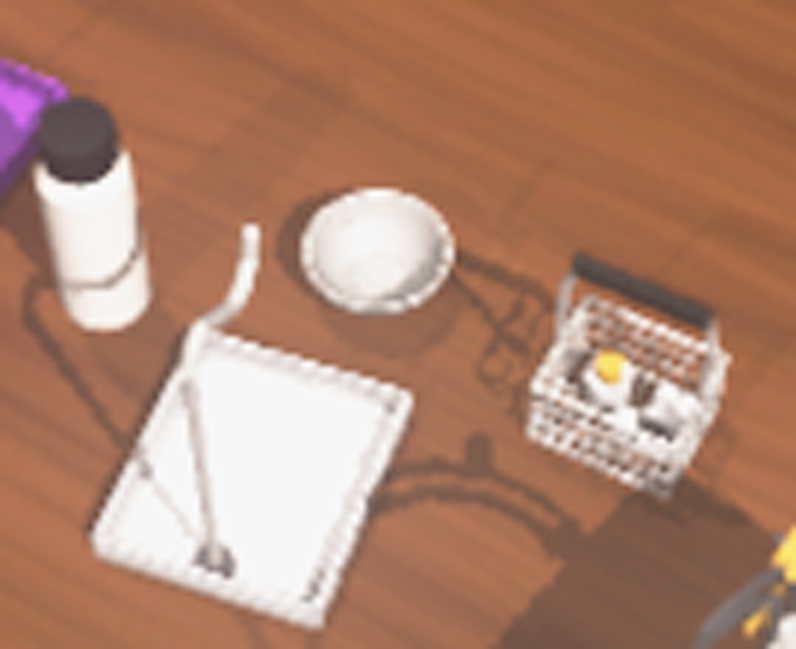

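View pics/b_sc2.png

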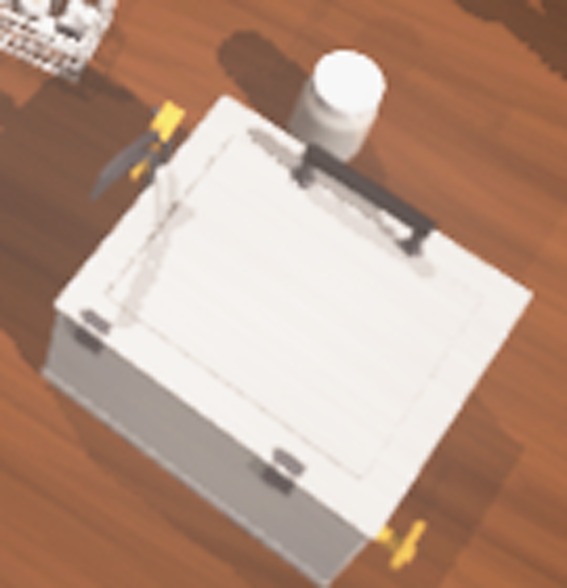

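```bash
python3 - <<'E'
from h import *
np.set_printoptions(precision=4,suppress=True)
s=read_camera("scene");t=read_camera("top")
def mask(c,u0,v0,w,h,thr=75):
    im=c["frame"][v0:v0+h,u0:u0+w].astype(int)
    m=((im.max(2)<thr)&(im.max(2)-im.min(2)<18)).astype(np.uint8)
    n,l,st,ce=cv2.connectedComponentsWithStats(m)
    i=1+np.argmax(st[1:,4]); ys,xs=np.nonzero(l==i)
    p=np.c_[xs+u0,ys+v0].astype(float); c0=p.mean(0); _,_,V=np.linalg.svd(p-c0); q=(p-c0)@V[0]
    a,b=c0+V[0]*q.min(),c0+V[0]*q.max()
    if a[0]>b[0]:a,b=b,a
    return len(p),a,c0,b
bt=mask(t,270,236,36,25,80);bs=mask(s,352,168,33,22,90);print(bt,bs)
for a,b in((1,3),(2,2),(3,1)): print("bar",*tri([(t,bt[a]),(s,bs[b])]))
f=lambda c,u0,v0,k,U,V:(c,((U+.5)/k-.5+u0,(V+.5)/k-.5+v0))
T=lambda U,V:f(t,265,160,5.9,U,V);S=lambda U,V:f(s,260,130,5.9,U,V)
print("tip",tri([T(445,240),S(251,230)]))
print("apex",tri([T(405,80),S(185,378)]))
print("base post", plane(*T(390,178),.02),plane(*S(214,560),.02))
ct=[plane(*T(*x),.022) for x in((278,160),(495,113),(560,363),(337,415))]
cs=[plane(*S(*x),.022) for x in((325,627),(95,545),(205,335),(412,398))]
print("trayT",np.array(ct),np.mean(ct,0)); print("trayS",np.array(cs),np.mean(cs,0))
W=lambda U,V:f(t,145,140,4.4,U,V);Z=lambda U,V:f(s,355,195,4.2,U,V)
print("lidT",np.array([plane(*W(*x),.162) for x in((100,65),(422,97),(386,375),(54,338))]))
print("lidS",np.array([plane(*Z(*x),.162) for x in((373,538),(58,304),(225,97),(532,295))]))
print("handle ends",tri([W(142,305),Z(432,228)]),tri([W(278,318),Z(308,152)]))
print("stud nut",tri([W(414,265),Z(145,165)])," tab",tri([W(387,229),Z(170,122)]))
print("jar",plane(*W(303,520),.095),"bowl",plane(*T(458,532),.038),"can",plane(*T(723,328),.178))
E
```

```text
(73, array([273.9039, 246.8294]), array([287.0137, 245.7534]), array([300.0561, 244.6829])) (34, array([357.9169, 175.2003]), array([368.8529, 179.7353]), array([378.1669, 183.5976]))
bar [ 0.4265 -0.0277  0.1468] [np.float64(0.002994355728969146), np.float64(0.0029943557289692094)]
bar [ 0.4291 -0.0686  0.1424] [np.float64(0.0013281274576524224), np.float64(0.0013281274576524278)]
bar [ 0.4328 -0.1127  0.1407] [np.float64(0.0022724068586827246), np.float64(0.0022724068586827237)]
tip (array([ 0.5734, -0.2486,  0.235 ]), [np.float64(0.0005118566839617685), np.float64(0.0005118566839618682)])
apex (array([ 0.6689, -0.2262,  0.2226]), [np.float64(0.00028337067388313166), np.float64(0.0002833706738830727)])
base post [ 0.6552 -0.2267  0.02  ] [ 0.6693 -0.2234  0.02  ]
trayT [[ 0.6662 -0.1541  0.022 ]
 [ 0.6985 -0.295   0.022 ]
 [ 0.5347 -0.3349  0.022 ]
 [ 0.5005 -0.1926  0.022 ]] [ 0.6    -0.2442  0.022 ]
trayS [[ 0.6701 -0.1388  0.022 ]
 [ 0.7027 -0.2908  0.022 ]
 [ 0.5366 -0.3279  0.022 ]
 [ 0.5022 -0.1865  0.022 ]] [ 0.6029 -0.236   0.022 ]
lidT [[0.7485 0.3578 0.162 ]
 [0.7239 0.0984 0.162 ]
 [0.4987 0.1183 0.162 ]
 [0.5263 0.3787 0.162 ]]
lidS [[0.7504 0.3593 0.162 ]
 [0.7233 0.1014 0.162 ]
 [0.5024 0.1226 0.162 ]
 [0.5272 0.3825 0.162 ]]
handle ends (array([0.5451, 0.2988, 0.2075]), [np.float64(0.00050147183715629), np.float64(0.0005014718371562486)]) (array([0.536 , 0.1975, 0.2025]), [np.float64(0.0020679111131318446), np.float64(0.002067911113131848)])
stud nut (array([0.5873, 0.0996, 0.1587]), [np.float64(0.0007064603620674102), np.float64(0.0007064603620674487)])  tab (array([0.5964, 0.1084, 0.2493]), [np.float64(0.0015978436403167524), np.float64(0.0015978436403166387)])
jar [0.3901 0.1916 0.095 ] bowl [ 0.4255 -0.2679  0.038 ] can [ 0.5331 -0.4135  0.178 ]
```

Measured so far:

| Item | Position (m) | Yaw / check |
|---|---|---|
| Basket bar | about (0.429, -0.070, 0.143) | 4° |
| Hook seat | about (0.600, -0.241) | 13.7° |
| Lid handle | (0.541, 0.248, 0.205) | washer -5.4° |

The heights agree with the text. I'll turn and lift the tool first.

```bash
python3 -m jog '[{"z":-12,"rz":7,"grip":0},{"z":-12,"rz":7,"grip":0},{"z":-12,"rz":7,"grip":0},{"z":-12,"rz":7,"grip":0},{"z":-12,"rz":7,"grip":0},{"z":-12,"rz":7,"grip":0},{"z":-12,"rz":7,"grip":0},{"z":-10,"rz":7,"grip":0}]'
cat > plan.py <<'E'
# prints tool-frame offset (mm) and rotation (deg) from current pose to target TCP x y z, yaw(deg), tool down
import sys; from h import *
def todo(X,yaw):
    s=get_state(); R=Ro.from_quat(s["tcp_rot"]); d=R.inv().apply(np.array(X)-s["eef_pos"])*1000
    y=np.radians(yaw); T=Ro.from_matrix(np.array([[np.cos(y),np.sin(y),0],[np.sin(y),-np.cos(y),0],[0,0,-1]]))
    print("at",np.round(s["eef_pos"],4),"shift",np.round(d,1),"rot",np.round((R.inv()*T).as_rotvec(degrees=True),2),"F",np.round(s["contact_force"],1),"t",round(s["time"],2))
if __name__=="__main__": a=list(map(float,sys.argv[1:])); todo(a[:3],a[3])
E
python3 plan.py 0.47 0.25 0.5 4.2
```

```text
at [0.2995 0.6049 0.4044] shift [-242.4  310.3  -95.5] rot [1.000e-02 3.000e-02 5.945e+01] F [-0.2  0.7  0.7] t 0.35$[0]: bad value
```

```bash
python3 -m jog '[{"grip":0,"x":0,"y":0,"z":-12,"rx":0,"ry":0,"rz":7},{"grip":0,"x":0,"y":0,"z":-12,"rx":0,"ry":0,"rz":7},{"grip":0,"x":0,"y":0,"z":-12,"rx":0,"ry":0,"rz":7},{"grip":0,"x":0,"y":0,"z":-12,"rx":0,"ry":0,"rz":7},{"grip":0,"x":0,"y":0,"z":-12,"rx":0,"ry":0,"rz":7},{"grip":0,"x":0,"y":0,"z":-12,"rx":0,"ry":0,"rz":7},{"grip":0,"x":0,"y":0,"z":-12,"rx":0,"ry":0,"rz":7},{"grip":0,"x":0,"y":0,"z":-10,"rx":0,"ry":0,"rz":7}]'
python3 plan.py 0.47 0.25 0.5 4.2
```

```text
time: 1.02
eef_pos: [0.2995, 0.6049, 0.4998]
tcp_rot: [0.998, 0.064, 0.0, -0.0]
contact_force: [0.4, 0.4, 0.3]
opening: 0.998
at [0.2995 0.6049 0.4998] shift [ 1.240e+02  3.737e+02 -3.000e-01] rot [-0.04 -0.03  3.11] F [0.4 0.4 0.3] t 1.02
```

All keys are needed in each row. Next I'll move over the washer's front to look at the tab with the wrist camera on the way.

```bash
python3 -m jog '[{"grip":0,"x":13,"y":38,"z":0,"rx":0,"ry":0,"rz":3.1},{"grip":0,"x":13,"y":38,"z":0,"rx":0,"ry":0,"rz":0},{"grip":0,"x":13,"y":38,"z":0,"rx":0,"ry":0,"rz":0},{"grip":0,"x":13,"y":38,"z":0,"rx":0,"ry":0,"rz":0},{"grip":0,"x":13,"y":38,"z":0,"rx":0,"ry":0,"rz":0},{"grip":0,"x":13,"y":38,"z":0,"rx":0,"ry":0,"rz":0},{"grip":0,"x":13,"y":38,"z":0,"rx":0,"ry":0,"rz":0},{"grip":0,"x":13,"y":38,"z":0,"rx":0,"ry":0,"rz":0}]'
python3 plan.py 0.47 0.1 0.5 4.2
python3 - <<'E'
from h import *
c=read_camera("wrist");cv2.imwrite("pics/c_w.png",c["frame"][:,:,::-1])
E
```

```text
time: 1.68
eef_pos: [0.4294, 0.3092, 0.499]
tcp_rot: [0.999, 0.04, 0.0, -0.0]
contact_force: [0.8, -0.1, -0.2]
opening: 0.998
at [0.4294 0.3092 0.499 ] shift [ 23.7 211.8  -1.1] rot [-0.01 -0.04  0.38] F [ 0.8 -0.1 -0.2] t 1.68
```

View pics/c_w.png

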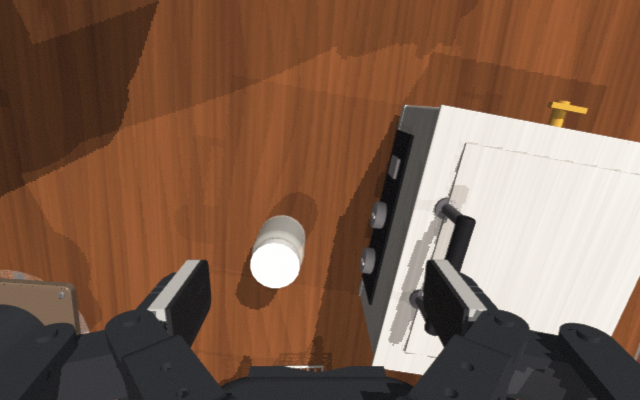

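```bash
python3 -m jog '[{"grip":0,"x":5,"y":41,"z":0,"rx":0,"ry":0,"rz":0.4},{"grip":0,"x":3,"y":41,"z":0,"rx":0,"ry":0,"rz":0},{"grip":0,"x":3,"y":41,"z":0,"rx":0,"ry":0,"rz":0},{"grip":0,"x":3,"y":41,"z":0,"rx":0,"ry":0,"rz":0},{"grip":0,"x":3,"y":41,"z":0,"rx":0,"ry":0,"rz":0},{"grip":0,"x":3,"y":41,"z":0,"rx":0,"ry":0,"rz":0},{"grip":0,"x":3,"y":41,"z":0,"rx":0,"ry":0,"rz":0},{"grip":0,"x":3,"y":41,"z":0,"rx":0,"ry":0,"rz":0}]' >/dev/null
python3 -m jog '[{"grip":0,"x":-3,"y":41,"z":10,"rx":0,"ry":0,"rz":0},{"grip":0,"x":-3,"y":41,"z":10,"rx":0,"ry":0,"rz":0},{"grip":0,"x":-3,"y":41,"z":10,"rx":0,"ry":0,"rz":0},{"grip":0,"x":-3,"y":30,"z":10,"rx":0,"ry":0,"rz":0},{"grip":0,"x":0,"y":0,"z":0,"rx":0,"ry":0,"rz":0}]'
python3 plan.py 0.431 -0.097 0.3 4.2
python3 - <<'E'
from h import *
c=read_camera("wrist");cv2.imwrite("pics/d_w.png",c["frame"][:,:,::-1])
np.savez("pics/d_w.npz",**c)
t=get_state();print(proj(c,[.429,-.07,.145]))
E
```

```text
time: 2.82
eef_pos: [0.4777, -0.1701, 0.4566]
tcp_rot: [0.999, 0.033, -0.002, -0.0]
contact_force: [-0.5, -0.9, -0.4]
opening: 1.001
at [ 0.4777 -0.1701  0.4566] shift [-41.1 -76.  156.8] rot [-0.02  0.22 -0.38] F [-0.5 -0.9 -0.4] t 2.82
[260.08028102  50.21382815]
```

View pics/d_w.png

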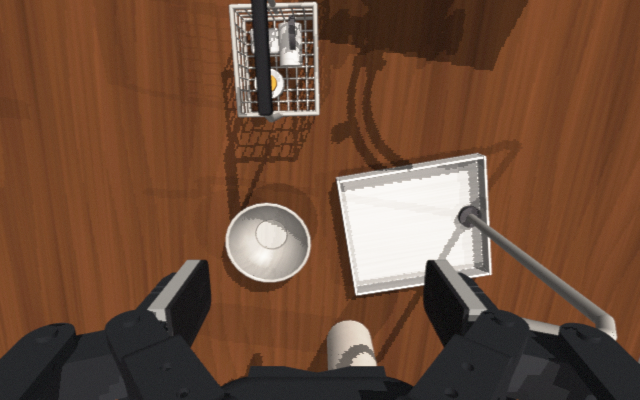

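The wrist view shows the black bar from about (261,0) to (265,117), the tray corners at (340,178), (486,156), (490,273) and (357,293), and the hook partly hidden at (612,325). I'll check the bar and the tray against the other views.

```bash
python3 - <<'E'
from h import *
np.set_printoptions(precision=4,suppress=True)
c=dict(np.load("pics/d_w.npz"));t=read_camera("top");s=read_camera("scene")
m=(c["frame"].max(2)<70)[10:119,240:285]
ys,xs=np.nonzero(m);k=np.abs(xs+240-261)<14;xs=xs[k]+240;ys=ys[k]+10
p=np.polyfit(ys,xs,1);print("bar x at rows 20,50,110",np.polyval(p,[20,50,110]),"ymax",ys.max())
A=plane(c,(np.polyval(p,20),20),.152);B=plane(c,(np.polyval(p,116),117),.152);print(A,B,"yaw",np.degrees(np.arctan2(-(A-B)[0],(A-B)[1])))
u=np.array([-np.sin(np.radians(4.2)),np.cos(np.radians(4.2)),0]);print("centre from -y end",B+.046*u)
print("bar -y end tri",tri([(c,(265,117)),(t,(301.2,244.8)),(s,(357.6,174.8))]))
cw=np.array([plane(c,x,.022) for x in((340,178),(486,156),(490,273),(357,293))]);print(cw,cw.mean(0))
print("bowl",plane(c,(268,242),.038))
E
```

```text
bar x at rows 20,50,110 [259.3239 260.5817 263.0975] ymax 115
[ 0.4291 -0.0514  0.152 ] [ 0.4336 -0.1166  0.152 ] yaw 3.9284733395587446
centre from -y end [ 0.4302 -0.0708  0.152 ]
bar -y end tri (array([ 0.4324, -0.1162,  0.1402]), [np.float64(0.001261318929784097), np.float64(0.0027219494220881288), np.float64(0.003946239562215095)])
[[ 0.5039 -0.1862  0.022 ]
 [ 0.6653 -0.15    0.022 ]
 [ 0.6984 -0.2928  0.022 ]
 [ 0.5376 -0.3317  0.022 ]] [ 0.6013 -0.2402  0.022 ]
bowl [ 0.426  -0.2639  0.038 ]
```

```bash
python3 -m jog '[{"grip":0,"x":-20,"y":-37,"z":10,"rx":0,"ry":0,"rz":0},{"grip":0,"x":-20,"y":-37,"z":10,"rx":0,"ry":0.2,"rz":0},{"grip":0,"x":0,"y":0,"z":35,"rx":0,"ry":0,"rz":0},{"grip":0,"x":0,"y":0,"z":35,"rx":0,"ry":0,"rz":0},{"grip":0,"x":0,"y":0,"z":0,"rx":0,"ry":0,"rz":0}]'
python3 plan.py 0.432 -0.098 0.3 4.0
```

```text
time: 3.38
eef_pos: [0.4328, -0.0944, 0.3642]
tcp_rot: [0.999, 0.038, -0.003, -0.003]
contact_force: [-0.7, 0.8, -1.7]
opening: 1.0
at [ 0.4328 -0.0944  0.3642] shift [-0.7  3.8 64.2] rot [-0.32  0.32  0.35] F [-0.7  0.8 -1.7] t 3.38
```

```bash
python3 -m jog '[{"grip":0,"x":-1,"y":4,"z":22,"rx":0,"ry":0.2,"rz":0},{"grip":0,"x":0,"y":0,"z":22,"rx":0,"ry":0,"rz":0},{"grip":0,"x":0,"y":0,"z":20,"rx":0,"ry":0,"rz":0},{"grip":0,"x":0,"y":0,"z":0,"rx":0,"ry":0,"rz":0}]'
python3 plan.py 0.432 -0.098 0.3 4.0
python3 - <<'E'
from h import *
c=read_camera("wrist");cv2.imwrite("pics/e_w.png",c["frame"][:,:,::-1])
E
```

```text
time: 3.72
eef_pos: [0.4342, -0.1004, 0.3039]
tcp_rot: [0.999, 0.037, 0.001, -0.002]
contact_force: [-1.3, 0.9, -0.9]
opening: 0.998
at [ 0.4342 -0.1004  0.3039] shift [-2.  -2.5  4. ] rot [-0.18 -0.12  0.23] F [-1.3  0.9 -0.9] t 3.72
```

View pics/e_w.png

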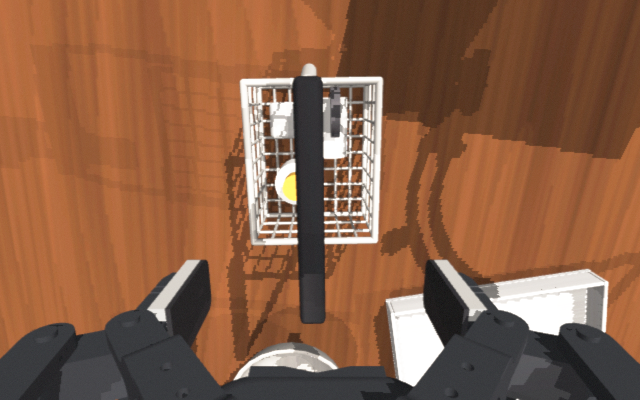

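The bar stands centred between the pads: ends at about (308,77) and (312,322), jaw midline at 318. Closing.

```bash
python3 - <<'E'
from h import *
c=read_camera("wrist")
a=plane(c,(308,77),.152);b=plane(c,(312,322),.152);print(a,b,(a+b)/2,np.linalg.norm(a-b))
E
python3 -m jog '[{"grip":0,"x":-2,"y":0,"z":4,"rx":0,"ry":0,"rz":0},{"grip":1,"x":0,"y":0,"z":0,"rx":0,"ry":0,"rz":0},{"grip":1,"x":0,"y":0,"z":0,"rx":0,"ry":0,"rz":0},{"grip":1,"x":0,"y":0,"z":0,"rx":0,"ry":0,"rz":0},{"grip":1,"x":0,"y":0,"z":0,"rx":0,"ry":0,"rz":0},{"grip":1,"x":0,"y":0,"z":0,"rx":0,"ry":0,"rz":0},{"grip":1,"x":0,"y":0,"z":0,"rx":0,"ry":0,"rz":0},{"grip":1,"x":0,"y":0,"z":0,"rx":0,"ry":0,"rz":0}]' 30
python3 plan.py 0.432 -0.098 0.3 4.0
```

```text
[ 0.42763752 -0.0249575   0.152     ] [ 0.43529434 -0.11560184  0.152     ] [ 0.43146593 -0.07027967  0.152     ] 0.09096715049531481
time: 4.48
eef_pos: [0.4327, -0.1016, 0.3019]
tcp_rot: [0.999, 0.036, 0.003, -0.0]
contact_force: [0.8, -0.6, -1.8]
opening: 0.11
at [ 0.4327 -0.1016  0.3019] shift [-0.5 -3.7  1.9] rot [ 0.01 -0.4   0.15] F [ 0.8 -0.6 -1.8] t 4.48
```

```bash
python3 -m jog '[{"grip":1,"x":0,"y":0,"z":-8,"rx":0,"ry":0,"rz":0},{"grip":1,"x":0,"y":0,"z":-15,"rx":0,"ry":0,"rz":0},{"grip":1,"x":0,"y":0,"z":-20,"rx":0,"ry":0,"rz":0},{"grip":1,"x":0,"y":0,"z":-20,"rx":0,"ry":0,"rz":0},{"grip":1,"x":0,"y":0,"z":-20,"rx":0,"ry":0,"rz":0},{"grip":1,"x":0,"y":0,"z":-18,"rx":0,"ry":0,"rz":0},{"grip":1,"x":0,"y":0,"z":-13,"rx":0,"ry":0,"rz":0},{"grip":1,"x":0,"y":0,"z":0,"rx":0,"ry":0,"rz":0}]'
python3 - <<'E'
from h import *
c=read_camera("wrist");cv2.imwrite("pics/f_w.png",c["frame"][:,:,::-1])
s=read_camera("scene");crop(s,260,110,135,110,5.9,"pics/f_s.png")
E
```

```text
time: 5.15
eef_pos: [0.4322, -0.1017, 0.4188]
tcp_rot: [0.999, 0.036, 0.006, 0.001]
contact_force: [1.2, -0.7, -3.4]
opening: 0.109
```

View pics/f_w.png

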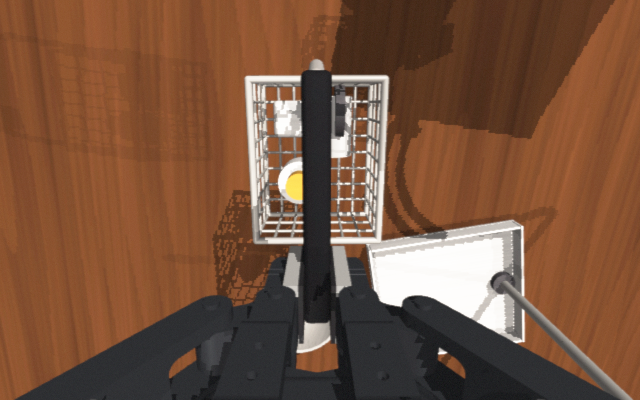

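View pics/f_s.png

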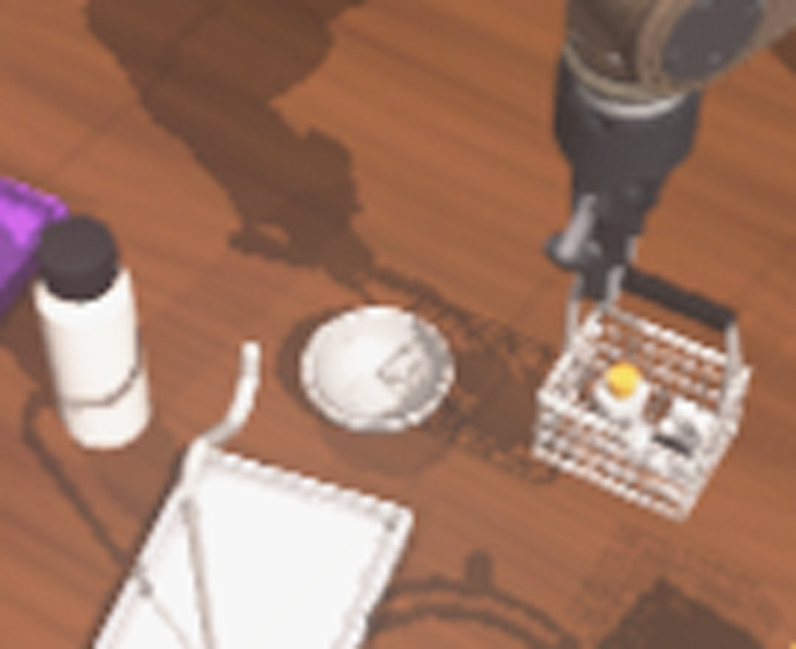

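The basket hangs level from the gripper, with the bar's far end at (316,70), and the hook tip at (251,345) in the scene crop is clear. I'll turn to the stand's yaw and move to the pre-hang point.

```bash
python3 -m jog '[{"grip":1,"x":0,"y":10,"z":0,"rx":0,"ry":0,"rz":-3},{"grip":1,"x":0,"y":20,"z":0,"rx":0,"ry":0,"rz":-3},{"grip":1,"x":0,"y":25,"z":0,"rx":0,"ry":0,"rz":-3},{"grip":1,"x":0,"y":25,"z":0,"rx":0,"ry":0,"rz":0},{"grip":1,"x":0,"y":20,"z":0,"rx":0,"ry":0,"rz":0},{"grip":1,"x":0,"y":10,"z":0,"rx":0,"ry":0,"rz":0},{"grip":1,"x":0,"y":0,"z":0,"rx":0,"ry":0,"rz":0}]'
python3 plan.py 0.5342 -0.2888 0.4185 13.4
```

```text
time: 5.83
eef_pos: [0.452, -0.2111, 0.4141]
tcp_rot: [0.994, 0.113, 0.002, -0.001]
contact_force: [0.1, 0.5, -4.7]
opening: 0.11
at [ 0.452  -0.2111  0.4141] shift [62.6 94.3 -4.2] rot [-0.04 -0.27 -0.37] F [ 0.1  0.5 -4.7] t 5.83
```

```bash
python3 -m jog '[{"grip":1,"x":8,"y":15,"z":-2,"rx":0,"ry":-0.2,"rz":-0.4},{"grip":1,"x":13,"y":20,"z":-2,"rx":0,"ry":0,"rz":0},{"grip":1,"x":14,"y":22,"z":0,"rx":0,"ry":0,"rz":0},{"grip":1,"x":14,"y":20,"z":0,"rx":0,"ry":0,"rz":0},{"grip":1,"x":9,"y":12,"z":0,"rx":0,"ry":0,"rz":0},{"grip":1,"x":5,"y":5,"z":0,"rx":0,"ry":0,"rz":0},{"grip":1,"x":0,"y":0,"z":0,"rx":0,"ry":0,"rz":0}]'
python3 plan.py 0.5342 -0.2888 0.4185 13.4
python3 - <<'E'
from h import *
c=read_camera("wrist");cv2.imwrite("pics/g_w.png",c["frame"][:,:,::-1])
np.savez("pics/g_w.npz",**c)
s=read_camera("scene");crop(s,270,110,100,100,5.9,"pics/g_s.png")
s=read_camera("top");crop(s,280,160,130,100,5.9,"pics/g_t.png")
E
```

```text
time: 6.42
eef_pos: [0.5359, -0.2859, 0.4191]
tcp_rot: [0.993, 0.118, 0.001, -0.001]
contact_force: [-1.3, -0.4, -4.9]
opening: 0.109
at [ 0.5359 -0.2859  0.4191] shift [-2.3  2.4  0.6] rot [-0.05 -0.15  0.18] F [-1.3 -0.4 -4.9] t 6.42
```

View pics/g_w.png

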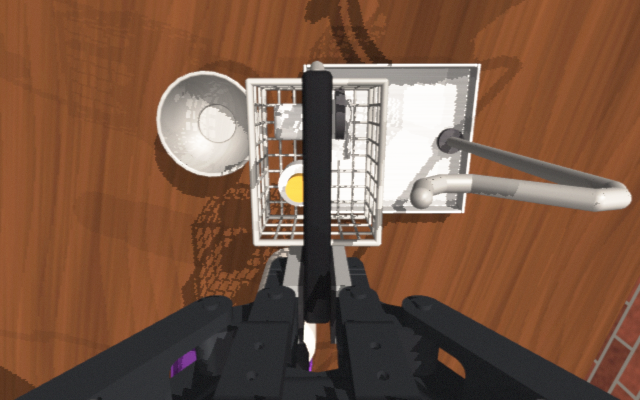

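View pics/g_s.png

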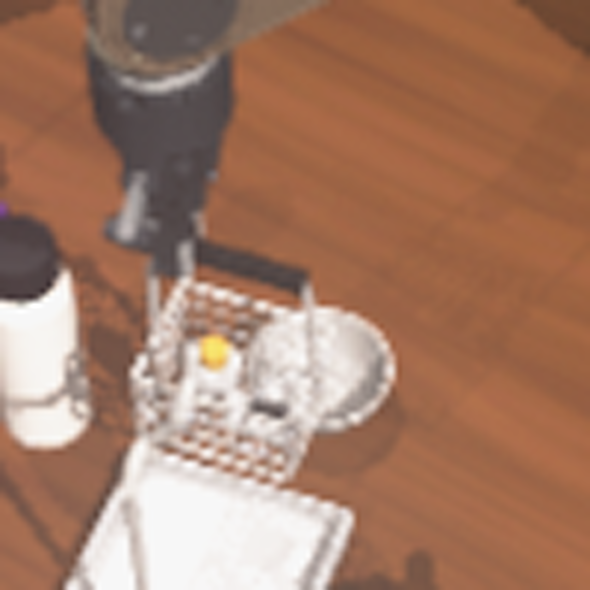

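View pics/g_t.png

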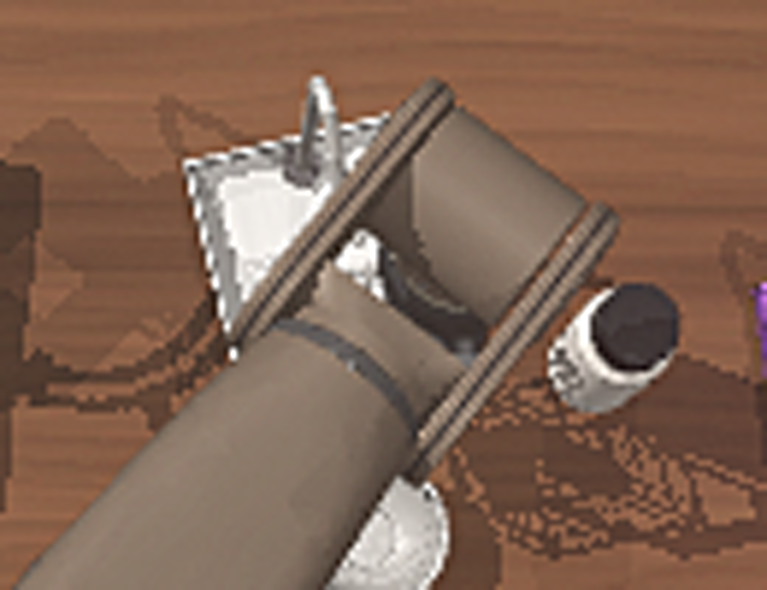

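The wrist view shows the hook tip at about (423,193), its rod running right to (610,197), and the bar at column 316, rows 71 to 322. I'll measure both in this view.

```bash
python3 - <<'E'
from h import *
np.set_printoptions(precision=4,suppress=True)
c=dict(np.load("pics/g_w.npz"));s=get_state();p=s["eef_pos"]
a=plane(c,(317,71),.269);b=plane(c,(316,322),.269)
M=(a+b)/2;print("bar",a,b,M,np.linalg.norm(a-b),"tilt yaw",np.degrees(np.arctan2(-(a-b)[0],(a-b)[1])))
R=Ro.from_quat(s["tcp_rot"]);print("M in tool",R.inv().apply(M-p))
tip=plane(c,(423,193),.234);far=plane(c,(610,197),.238)
print("tip",tip,"far",far,"rod yaw",np.degrees(np.arctan2(*(far-tip)[[1,0]])),np.linalg.norm(far-tip))
f=np.array([plane(c,x,.022) for x in((478,66),(464,212))]);print("tray right corners",f)
print("post base",plane(c,(449,140),.022))
for yaw in(13.4,):
    x=np.array([np.cos(np.radians(yaw)),np.sin(np.radians(yaw)),0]);seat=tip+.026*x;y=np.array([-x[1],x[0],0])
    print("seat",seat,"M rel seat x,y",(M-seat)@x,(M-seat)@y)
sc=dict(read_camera("top"));print(tri([(c,(423,193)),(sc,(340.3,200.2))]))
E
```

```text
bar [ 0.5186 -0.2103  0.269 ] [ 0.5394 -0.2979  0.269 ] [ 0.529  -0.2541  0.269 ] 0.0899393419111957 tilt yaw 13.346035324839931
M in tool [ 0.0014 -0.0314  0.1507]
tip [ 0.5756 -0.2463  0.234 ] far [ 0.6534 -0.2283  0.238 ] rod yaw 13.018191753769193 0.07991943866735203
tray right corners [[ 0.6634 -0.1525  0.022 ]
 [ 0.7006 -0.294   0.022 ]]
post base [ 0.6598 -0.2256  0.022 ]
seat [ 0.6009 -0.2403  0.234 ] M rel seat x,y -0.07315592557974504 0.0032414057712496776
(array([ 0.5746, -0.2477,  0.234 ]), [np.float64(0.0017322906975294839), np.float64(0.0017322906975295622)])
```

```bash
python3 -m jog '[{"grip":1,"x":8,"y":3,"z":0,"rx":0,"ry":0,"rz":0},{"grip":1,"x":14,"y":0,"z":0,"rx":0,"ry":0,"rz":0},{"grip":1,"x":16,"y":0,"z":0,"rx":0,"ry":0,"rz":0},{"grip":1,"x":16,"y":0,"z":0,"rx":0,"ry":0,"rz":0},{"grip":1,"x":12,"y":0,"z":0,"rx":0,"ry":0,"rz":0},{"grip":1,"x":6,"y":0,"z":0,"rx":0,"ry":0,"rz":0},{"grip":1,"x":0,"y":0,"z":0,"rx":0,"ry":0,"rz":0}]'
python3 - <<'E'
from h import *
c=read_camera("wrist");cv2.imwrite("pics/i_w.png",c["frame"][:,:,::-1])
s=get_state();R=Ro.from_quat(s["tcp_rot"]);M=s["eef_pos"]+R.apply([.0014,-.0314,.155]);print(M)
seat=np.array([.6009,-.2403]);d=(M[:2]-seat);x=np.array([np.cos(.2339),np.sin(.2339)]);print("rel seat",d@x,d@[-x[1],x[0]])
s=read_camera("scene");crop(s,270,110,100,100,5.9,"pics/i_s.png")
E
```

```text
time: 7.2
eef_pos: [0.6069, -0.2717, 0.4205]
tcp_rot: [0.993, 0.119, 0.002, 0.0]
contact_force: [-0.3, 1.3, -4.8]
opening: 0.108
[ 0.60055375 -0.2412399   0.26533769]
rel seat -0.0005546678433679446 -0.0008340532236792523
```

View pics/i_w.png

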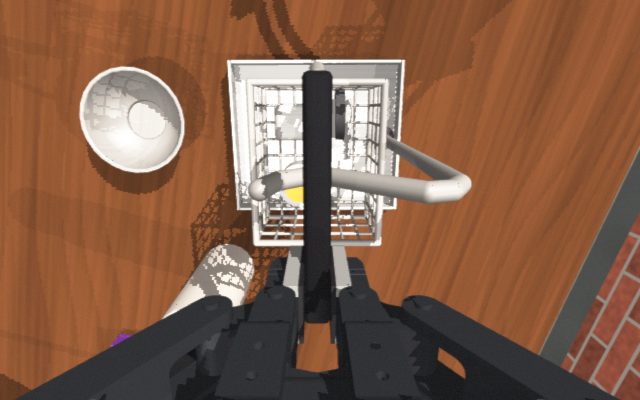

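View pics/i_s.png

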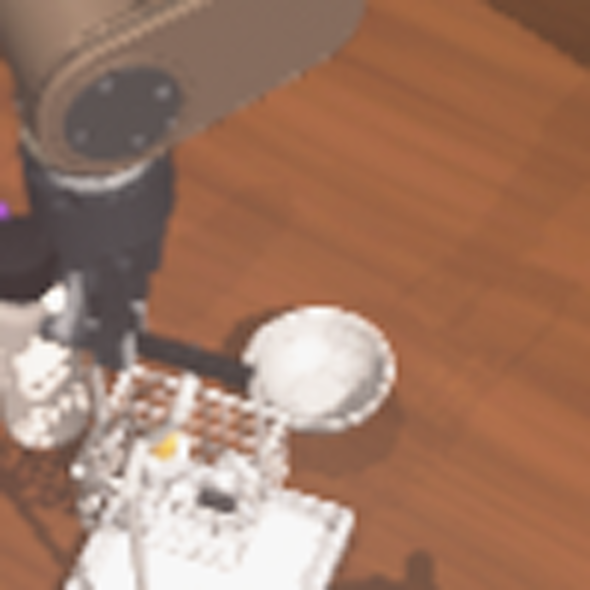

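The bar lies over the hook bend with the rod crossing under its middle. I'll lower it.

```bash
python3 -m jog '[{"grip":1,"x":0,"y":0,"z":10,"rx":0,"ry":0,"rz":0},{"grip":1,"x":0,"y":0,"z":14,"rx":0,"ry":0,"rz":0},{"grip":1,"x":0,"y":0,"z":10,"rx":0,"ry":0,"rz":0},{"grip":1,"x":0,"y":0,"z":6,"rx":0,"ry":0,"rz":0},{"grip":1,"x":0,"y":0,"z":0,"rx":0,"ry":0,"rz":0}]'
python3 -m jog '[{"grip":1,"x":0,"y":0,"z":3,"rx":0,"ry":0,"rz":0},{"grip":1,"x":0,"y":0,"z":2,"rx":0,"ry":0,"rz":0},{"grip":1,"x":0,"y":0,"z":0,"rx":0,"ry":0,"rz":0}]'
```

```text
time: 7.72
eef_pos: [0.6052, -0.2722, 0.3767]
tcp_rot: [0.993, 0.118, -0.001, -0.002]
contact_force: [-0.0, 0.6, -4.8]
opening: 0.109
time: 7.97
eef_pos: [0.6061, -0.2724, 0.3756]
tcp_rot: [0.993, 0.118, 0.002, 0.0]
contact_force: [0.8, 1.0, -4.4]
opening: 0.108
```

```bash
python3 -m jog '[{"grip":1,"x":0,"y":0,"z":2,"rx":0,"ry":0,"rz":0},{"grip":1,"x":0,"y":0,"z":1,"rx":0,"ry":0,"rz":0},{"grip":1,"x":0,"y":0,"z":0,"rx":0,"ry":0,"rz":0}]'
python3 -m jog '[{"grip":1,"x":0,"y":0,"z":2,"rx":0,"ry":0,"rz":0},{"grip":1,"x":0,"y":0,"z":1,"rx":0,"ry":0,"rz":0},{"grip":1,"x":0,"y":0,"z":0,"rx":0,"ry":0,"rz":0}]'
```

```text
time: 8.22
eef_pos: [0.6063, -0.2725, 0.3745]
tcp_rot: [0.993, 0.118, 0.003, 0.001]
contact_force: [-1.7, 0.4, 0.5]
opening: 0.111
time: 8.47
eef_pos: [0.6064, -0.2727, 0.3735]
tcp_rot: [0.993, 0.118, 0.003, 0.001]
contact_force: [-3.5, 1.4, 7.4]
opening: 0.112
```

The force rises at the expected height (bar centre 0.218 m against 0.217), so it is seated. I'll ease off and look before opening.

```bash
python3 -m jog '[{"grip":1,"x":0,"y":0,"z":-2,"rx":0,"ry":0,"rz":0},{"grip":1,"x":0,"y":0,"z":0,"rx":0,"ry":0,"rz":0}]'
python3 - <<'E'
from h import *
c=read_camera("wrist");cv2.imwrite("pics/j_w.png",c["frame"][:,:,::-1])
E
```

```text
time: 8.63
eef_pos: [0.6063, -0.2726, 0.3736]
tcp_rot: [0.993, 0.118, 0.003, 0.001]
contact_force: [-3.0, 0.2, 5.2]
opening: 0.108
```

View pics/j_w.png

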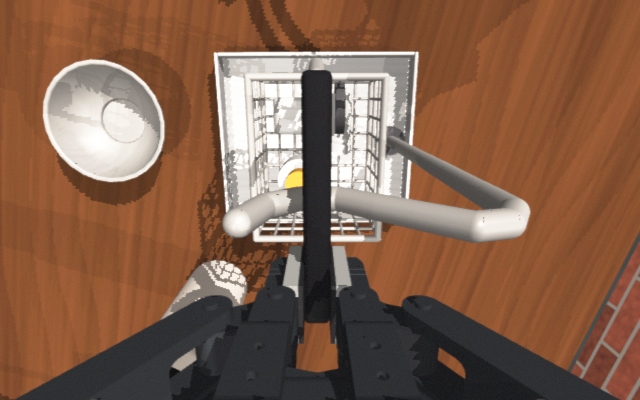

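```bash
python3 -m jog '[{"grip":1,"x":0,"y":0,"z":-1,"rx":0,"ry":0,"rz":0},{"grip":0.8,"x":0,"y":0,"z":0,"rx":0,"ry":0,"rz":0},{"grip":0.6,"x":0,"y":0,"z":0,"rx":0,"ry":0,"rz":0},{"grip":0.4,"x":0,"y":0,"z":0,"rx":0,"ry":0,"rz":0},{"grip":0.4,"x":0,"y":0,"z":0,"rx":0,"ry":0,"rz":0},{"grip":0.4,"x":0,"y":0,"z":0,"rx":0,"ry":0,"rz":0}]'
python3 - <<'E'
from h import *
c=read_camera("wrist");cv2.imwrite("pics/k_w.png",c["frame"][:,:,::-1])
E
```

```text
time: 9.18
eef_pos: [0.6061, -0.2723, 0.3719]
tcp_rot: [0.993, 0.118, 0.001, 0.0]
contact_force: [-0.8, -0.1, -0.1]
opening: 0.598
```

View pics/k_w.png

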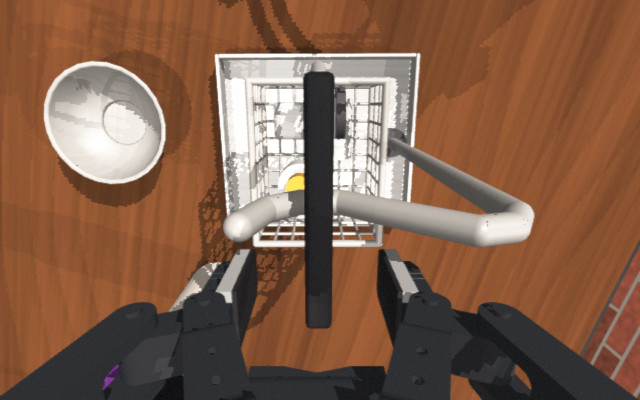

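The basket hangs free at the bar's middle. I'll retreat straight up, then turn the wrist half round so its camera looks at the stay.

```bash
python3 -m jog '[{"grip":0.4,"x":0,"y":0,"z":-10,"rx":0,"ry":0,"rz":0},{"grip":0.4,"x":0,"y":0,"z":-25,"rx":0,"ry":0,"rz":0},{"grip":0.4,"x":0,"y":0,"z":-35,"rx":0,"ry":0,"rz":0},{"grip":0.4,"x":0,"y":0,"z":-35,"rx":0,"ry":0,"rz":0},{"grip":0,"x":0,"y":0,"z":-35,"rx":0,"ry":0,"rz":-7},{"grip":0,"x":0,"y":0,"z":-15,"rx":0,"ry":0,"rz":-7},{"grip":0,"x":0,"y":0,"z":0,"rx":0,"ry":0,"rz":-7},{"grip":0,"x":0,"y":0,"z":0,"rx":0,"ry":0,"rz":-7}]'
python3 - <<'E'
from h import *
c=read_camera("scene");crop(c,270,110,110,100,5.9,"pics/l_s.png")
E
```

```text
time: 9.9
eef_pos: [0.6053, -0.2721, 0.5316]
tcp_rot: [0.934, 0.358, 0.003, 0.003]
contact_force: [-0.3, -0.3, -0.5]
opening: 1.003
```

View pics/l_s.png

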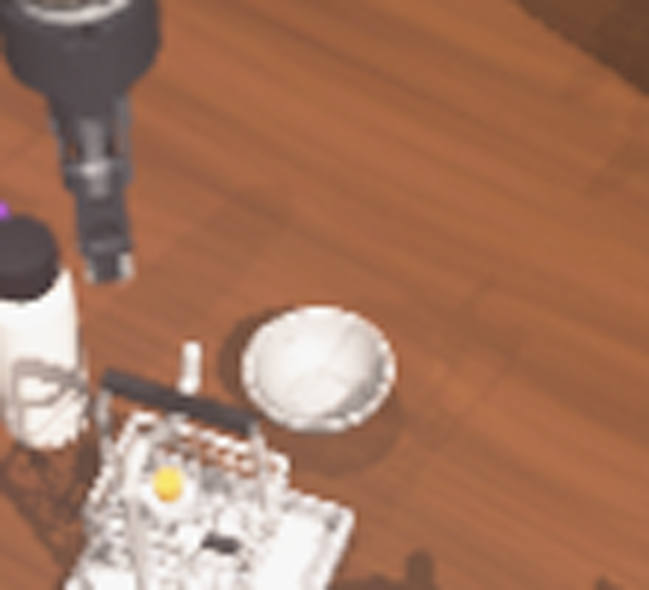

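The basket hangs on the hook, with its bar at about (185,400) in the crop, and is released. Continuing the turn.

```bash
python3 -m jog '[{"grip":0,"x":0,"y":0,"z":0,"rx":0,"ry":0,"rz":-7},{"grip":0,"x":0,"y":0,"z":0,"rx":0,"ry":0,"rz":-7},{"grip":0,"x":0,"y":0,"z":0,"rx":0,"ry":0,"rz":-7},{"grip":0,"x":0,"y":0,"z":0,"rx":0,"ry":0,"rz":-7},{"grip":0,"x":0,"y":0,"z":0,"rx":0,"ry":0,"rz":-7},{"grip":0,"x":0,"y":0,"z":0,"rx":0,"ry":0,"rz":-7},{"grip":0,"x":0,"y":0,"z":0,"rx":0,"ry":0,"rz":-7},{"grip":0,"x":0,"y":0,"z":0,"rx":0,"ry":0,"rz":-7}]' >/dev/null
python3 -m jog '[{"grip":0,"x":0,"y":0,"z":0,"rx":0,"ry":0,"rz":-7},{"grip":0,"x":0,"y":0,"z":0,"rx":0,"ry":0,"rz":-7},{"grip":0,"x":0,"y":0,"z":0,"rx":0,"ry":0,"rz":-7},{"grip":0,"x":0,"y":0,"z":0,"rx":0,"ry":0,"rz":-7},{"grip":0,"x":0,"y":0,"z":0,"rx":0,"ry":0,"rz":-7},{"grip":0,"x":0,"y":0,"z":0,"rx":0,"ry":0,"rz":-7},{"grip":0,"x":0,"y":0,"z":0,"rx":0,"ry":0,"rz":-7},{"grip":0,"x":0,"y":0,"z":0,"rx":0,"ry":0,"rz":-7}]' >/dev/null
python3 plan.py 0.6 -0.03 0.5 174.6
```

```text
at [ 0.6584 -0.1573  0.5202] shift [125.2  64.8  11.1] rot [ -5.31   0.14 -33.01] F [0.4 0.2 0.2] t 11.28
```

```bash
python3 -c "
from h import *
s=get_state();print(np.round(s['qpos'],3),np.round(s['tcp_rot'],3),np.round(s['eef_pos'],3))"; python3 -m jog '[{"grip":0,"x":0,"y":0,"z":0,"rx":0,"ry":0,"rz":0},{"grip":0,"x":0,"y":0,"z":0,"rx":0,"ry":0,"rz":0}]'; python3 -c "
from h import *
s=get_state();print(np.round(s['qpos'],3),np.round(s['tcp_rot'],3),np.round(s['eef_pos'],3))"
```

```text
[-0.374  0.233  1.434 -0.092  1.473 -2.836] [ 0.329  0.943 -0.046 -0.001] [ 0.658 -0.157  0.52 ]
time: 11.45
eef_pos: [0.6585, -0.1558, 0.5195]
tcp_rot: [0.328, 0.944, -0.045, -0.002]
contact_force: [-0.0, 0.3, 0.0]
opening: 0.999
[-0.372  0.233  1.435 -0.091  1.474 -2.836] [ 0.328  0.944 -0.045 -0.002] [ 0.658 -0.156  0.519]
```

Joint 6 reached its limit because the base joint is still negative. I'll keep the present yaw, fix the tilt, and finish the turn farther left.

```bash
python3 -m jog '[{"grip":0,"x":25,"y":13,"z":2,"rx":-2.6,"ry":0,"rz":3},{"grip":0,"x":25,"y":13,"z":2,"rx":-2.6,"ry":0,"rz":3},{"grip":0,"x":25,"y":13,"z":2,"rx":0,"ry":0,"rz":0},{"grip":0,"x":25,"y":13,"z":2,"rx":0,"ry":0,"rz":0},{"grip":0,"x":25,"y":13,"z":2,"rx":0,"ry":0,"rz":0},{"grip":0,"x":0,"y":0,"z":0,"rx":0,"ry":0,"rz":0}]'
python3 plan.py 0.6 0.0 0.5 145
python3 - <<'E'
from h import *
c=read_camera("wrist");cv2.imwrite("pics/m_w.png",c["frame"][:,:,::-1]);np.savez("pics/m_w.npz",**c)
print(np.round(get_state()['qpos'],3))
E
```

```text
time: 11.95
eef_pos: [0.6084, -0.0237, 0.5048]
tcp_rot: [0.377, 0.926, -0.002, 0.015]
contact_force: [-0.0, -0.9, 0.6]
opening: 1.003
at [ 0.6084 -0.0237  0.5048] shift [22.7 11.1  4.2] rot [ 0.35  1.7  -9.26] F [-0.  -0.9  0.6] t 11.95
[-0.207  0.079  1.633 -0.01   1.399 -2.574]
```

View pics/m_w.png

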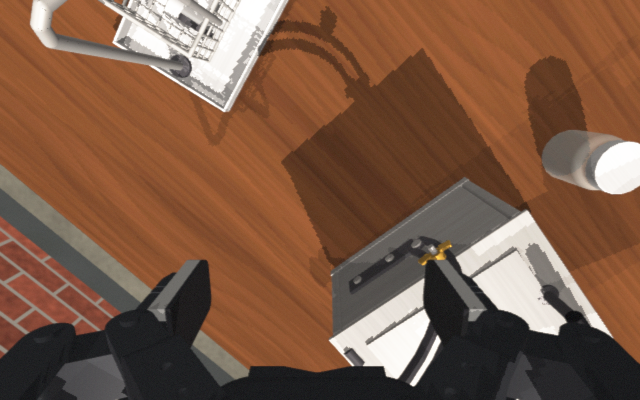

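This view shows the wing nut at about (436,255), but a finger hides the tab. I'll work out TCP poses that put the stay's tab in the clear upper half of the image.

```bash
python3 - <<'E'
from h import *
c=dict(np.load("pics/m_w.npz"));s=get_state();R=Ro.from_quat(s["tcp_rot"]).as_matrix()
Rc=c["R"]@R; tc=c["R"]@s["eef_pos"]+c["t"]; np.savez("cam.npz",Rc=Rc,tc=tc,K=c["intrinsics"])
print("cam in tool",np.round(-Rc.T@tc,4),np.round(Rc,3).tolist())
tab=np.array([.596,.108,.249]);stud=np.array([.59,.107,.16])
for yaw in(140,150,160):
  y=np.radians(yaw);T=np.array([[np.cos(y),np.sin(y),0],[np.sin(y),-np.cos(y),0],[0,0,-1]])
  for X in((.6,.06,.45),(.6,.1,.45),(.6,.14,.45),(.6,.14,.5),(.64,.1,.45),(.56,.1,.45),(.6,.18,.5)):
    o=[]
    for P in(tab,stud):
        q=c["intrinsics"]@(Rc@(T.T@(P-np.array(X)))+tc);o.append(np.round(q[:2]/q[2]).astype(int).tolist())
    az=np.arctan2(X[1],X[0]);print(yaw,X,o,"q6~",round(az-.17-y,2))
E
```

```text
cam in tool [ 0.0007 -0.0687  0.0313] [[1.0, -0.0, -0.004], [-0.001, 0.962, -0.274], [0.004, 0.274, 0.962]]
140 (0.6, 0.06, 0.45) [[378, 300], [364, 232]] q6~ -2.51
140 (0.6, 0.1, 0.45) [[330, 247], [331, 193]] q6~ -2.45
140 (0.6, 0.14, 0.45) [[278, 188], [295, 152]] q6~ -2.38
140 (0.6, 0.14, 0.5) [[286, 169], [299, 144]] q6~ -2.38
140 (0.64, 0.1, 0.45) [[393, 198], [374, 159]] q6~ -2.46
140 (0.56, 0.1, 0.45) [[272, 292], [290, 226]] q6~ -2.44
140 (0.6, 0.18, 0.5) [[241, 118], [267, 107]] q6~ -2.32
150 (0.6, 0.06, 0.45) [[365, 309], [356, 240]] q6~ -2.69
150 (0.6, 0.1, 0.45) [[329, 249], [331, 196]] q6~ -2.62
150 (0.6, 0.14, 0.45) [[288, 183], [303, 150]] q6~ -2.56
150 (0.6, 0.14, 0.5) [[294, 165], [305, 142]] q6~ -2.56
150 (0.64, 0.1, 0.45) [[399, 212], [379, 170]] q6~ -2.63
150 (0.56, 0.1, 0.45) [[262, 284], [285, 222]] q6~ -2.61
150 (0.6, 0.18, 0.5) [[259, 106], [281, 99]] q6~ -2.5
160 (0.6, 0.06, 0.45) [[352, 316], [347, 246]] q6~ -2.86
160 (0.6, 0.1, 0.45) [[327, 251], [330, 199]] q6~ -2.8
160 (0.6, 0.14, 0.45) [[299, 179], [312, 148]] q6~ -2.73
160 (0.6, 0.14, 0.5) [[302, 162], [312, 141]] q6~ -2.73
160 (0.64, 0.1, 0.45) [[402, 226], [381, 181]] q6~ -2.81
160 (0.56, 0.1, 0.45) [[254, 276], [280, 216]] q6~ -2.79
160 (0.6, 0.18, 0.5) [[278, 98], [295, 95]] q6~ -2.67
```

```bash
python3 plan.py 0.63 0.115 0.495 140; python3 -m jog '[{"grip":0,"x":18,"y":11,"z":0,"rx":0,"ry":0.8,"rz":-2},{"grip":0,"x":19,"y":22,"z":2,"rx":0,"ry":0.8,"rz":-2},{"grip":0,"x":19,"y":32,"z":2,"rx":0,"ry":0,"rz":0},{"grip":0,"x":19,"y":32,"z":2,"rx":0,"ry":0,"rz":0},{"grip":0,"x":0,"y":22,"z":0,"rx":0,"ry":0,"rz":0},{"grip":0,"x":0,"y":0,"z":0,"rx":0,"ry":0,"rz":0},{"grip":0,"x":0,"y":0,"z":0,"rx":0,"ry":0,"rz":0}]'
python3 - <<'E'
from h import *
c=read_camera("wrist");cv2.imwrite("pics/n_w.png",c["frame"][:,:,::-1]);np.savez("pics/n_w.npz",**c)
E
python3 plan.py 0.56 0.115 0.495 140
```

```text
at [ 0.609  -0.0254  0.5051] shift [ 83.3 115.1   8.3] rot [ 0.37  1.81 -4.28] F [-0.5  0.3  0.7] t 12.0
time: 12.58
eef_pos: [0.6328, 0.1127, 0.4982]
tcp_rot: [0.345, 0.939, 0.002, 0.003]
contact_force: [-0.0, -0.3, -1.0]
opening: 0.997
at [0.6326 0.1121 0.4983] shift [ 57.2 -44.8   2.8] rot [ 0.31  0.22 -0.38] F [ 0.7 -0.  -0.2] t 12.63
```

View pics/n_w.png

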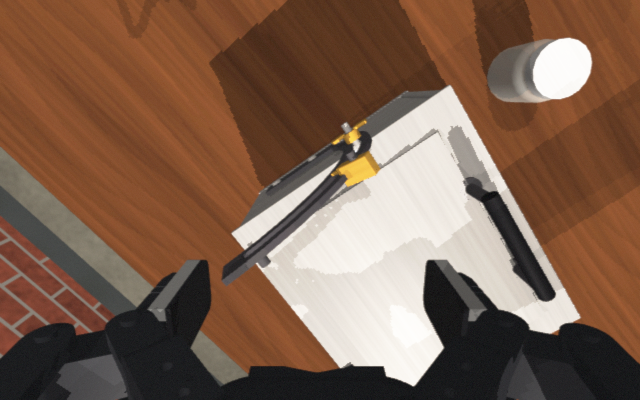

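The wrist view shows the tab at about (357,168), the wing nut at (348,133), and the handle from (472,186) to (548,297). I'll take a second view from farther forward.

```bash
python3 -m jog '[{"grip":0,"x":18,"y":-15,"z":0,"rx":0,"ry":0,"rz":0},{"grip":0,"x":22,"y":-18,"z":0,"rx":0,"ry":0,"rz":0},{"grip":0,"x":18,"y":-15,"z":0,"rx":0,"ry":0,"rz":0},{"grip":0,"x":0,"y":0,"z":0,"rx":0,"ry":0,"rz":0},{"grip":0,"x":0,"y":0,"z":0,"rx":0,"ry":0,"rz":0}]'
python3 - <<'E'
from h import *
c=read_camera("wrist");cv2.imwrite("pics/o_w.png",c["frame"][:,:,::-1]);np.savez("pics/o_w.npz",**c)
crop(c,230,150,200,150,4,"pics/o_wz.png")
n=dict(np.load("pics/n_w.npz"));crop(n,210,90,200,150,4,"pics/n_wz.png")
E
```

```text
time: 13.05
eef_pos: [0.5561, 0.1128, 0.4986]
tcp_rot: [0.345, 0.938, 0.002, 0.004]
contact_force: [0.3, -0.0, 0.3]
opening: 1.0
```

View pics/o_w.png

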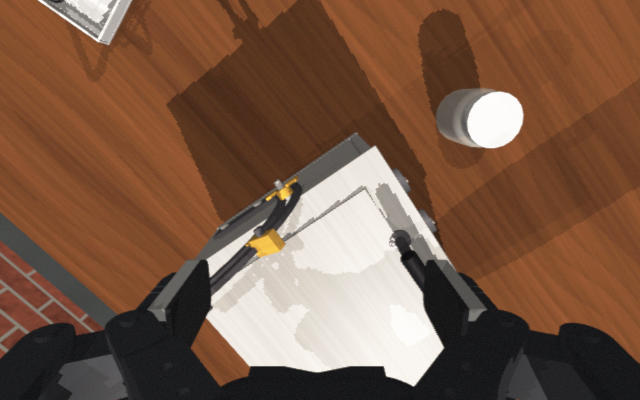

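View pics/n_wz.png

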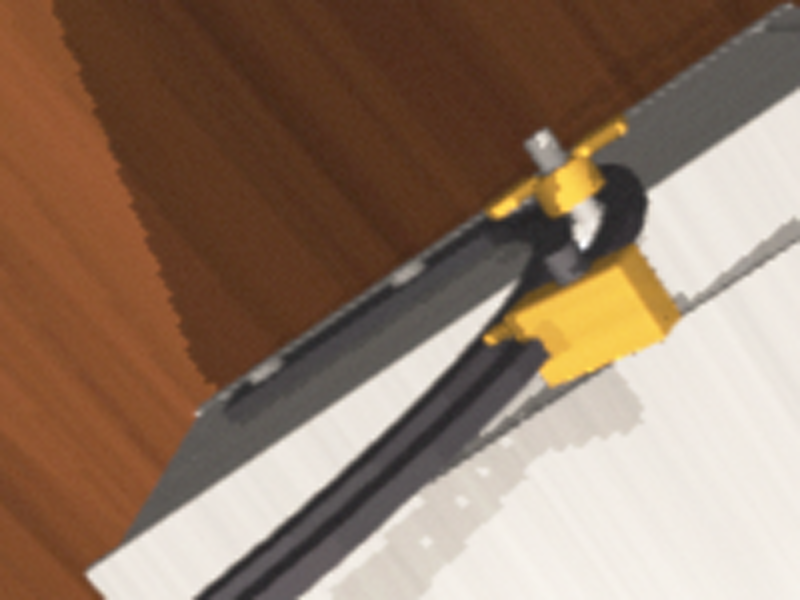

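View pics/o_wz.png

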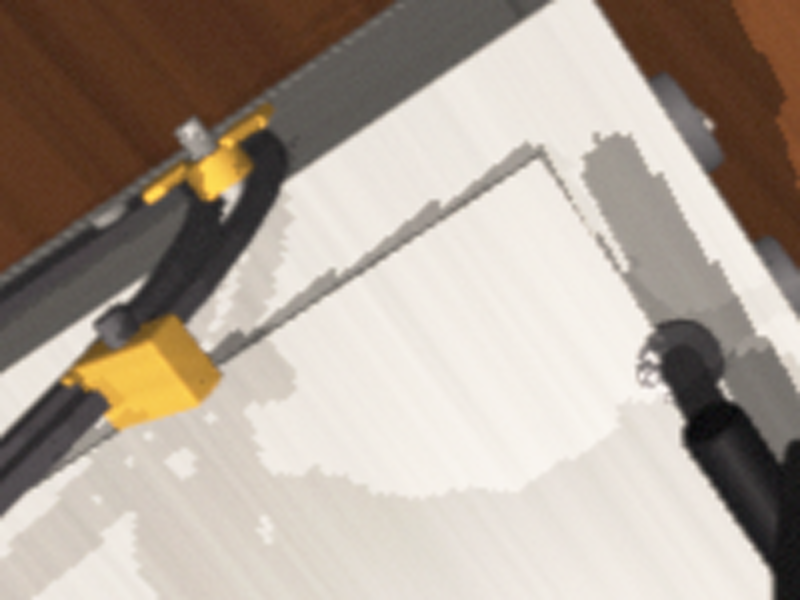

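Both zooms show the tab's small tip clearly, at crop (488,340) and (68,380), as well as the block's corners and the stud's end. Triangulating these.

```bash
python3 - <<'E'
from h import *
np.set_printoptions(precision=4,suppress=True)
n=dict(np.load("pics/n_w.npz"));o=dict(np.load("pics/o_w.npz"));t=read_camera("top");s=read_camera("scene")
N=lambda U,V:(n,((U+.5)/4-.5+210,(V+.5)/4-.5+90));O=lambda U,V:(o,((U+.5)/4-.5+230,(V+.5)/4-.5+150))
P={"tip":tri([N(488,340),O(68,380)]),"A":tri([N(632,247),O(172,316)]),"B":tri([N(678,315),O(218,375)]),"C":tri([N(548,385),O(118,428)]),
"studend":tri([N(540,135),O(190,127)]),"nut":tri([N(570,185),O(220,172)]),"bolt":tri([N(567,265),O(115,325)])}
Z=lambda U,V:(s,((U+.5)/4.2-.5+355,(V+.5)/4.2-.5+195));W=lambda U,V:(t,((U+.5)/4.4-.5+145,(V+.5)/4.4-.5+140))
# handle ends
h1=tri([(n,(478,195)),Z(308,152),W(278,318)]);h2=tri([(n,(548,295)),Z(432,228),W(142,305)])
print("handle",h1,h2,(h1[0]+h2[0])/2)
# washer yaw from lid corners z=.164: n corners
lc=[plane(n,x,.164) for x in((232,234),(450,87),(578,318))];print("lid rear-right, front-right, front-left",np.array(lc))
print([np.linalg.norm(lc[0]-lc[1]),np.linalg.norm(lc[1]-lc[2])])
d=lc[1]-lc[0];e=lc[2]-lc[1];print("yaw from side",np.degrees(np.arctan2(-d[1],-d[0])),"from front",np.degrees(np.arctan2(-e[0],e[1])))
for yaw in(-5.0,-5.4):
  x=np.array([np.cos(np.radians(yaw)),np.sin(np.radians(yaw)),0]);y=np.array([-x[1],x[0],0])
  hm=(h1[0]+h2[0])/2
  hx={"fromhandle":hm@x+.190,"fromnut":P["nut"][0]@x+.130,"fromlid":(lc[0]@x+lc[1]@x)/2+.113-.008}
  print(yaw,{k:round(v,4) for k,v in hx.items()},"lid mid y",lc[0]@y+.1315,(lc[1]+lc[2])@y/2, "handle y",hm@y)
  H=np.mean([hx["fromhandle"],hx["fromnut"]])
  for k,(X,r) in P.items():
    dx=H-X@x;dz=X[2]-.160;print(" ",k,X,"res",np.round(r[0],4),"y",round(X@y-hm@y,4),"rad",round(np.hypot(dx,dz),4),"ang",round(np.arctan2(dz,dx),4))
E
```

```text
handle (array([0.5376, 0.1969, 0.1995]), [np.float64(0.0044611388167154235), np.float64(0.004475415713550573), np.float64(0.0008086357027945083)]) (array([0.5453, 0.2988, 0.2068]), [np.float64(0.0007984690053364791), np.float64(0.0009450932145023927), np.float64(0.00024179478234918076)]) [0.5415 0.2478 0.2032]
lid rear-right, front-right, front-left [[0.7241 0.0997 0.164 ]
 [0.503  0.122  0.164 ]
 [0.5297 0.3781 0.164 ]]
[np.float64(0.2223079643295353), np.float64(0.2574962173927773)]
yaw from side -5.767617090463785 from front -5.962504205075934
-5.0 {'fromhandle': np.float64(0.7078), 'fromnut': np.float64(0.7058), 'fromlid': np.float64(0.7066)} lid mid y 0.29392830192701624 0.2941365143332505 handle y 0.2940697650673282
  tip [0.6132 0.1022 0.237 ] res 0.0001 y -0.1388 rad 0.1301 ang 0.6335
  A [0.5862 0.1022 0.2526] res 0.0 y -0.1412 rad 0.161 ang 0.6125
  B [0.5872 0.1145 0.253 ] res 0.0002 y -0.1288 rad 0.1613 ang 0.6145
  C [0.6099 0.1128 0.2437] res 0.0001 y -0.1285 rad 0.1375 ang 0.6542
  studend [0.5853 0.0902 0.1609] res 0.0003 y -0.1532 rad 0.1316 ang 0.0068
  nut [0.587  0.1021 0.1613] res 0.0002 y -0.1412 rad 0.131 ang 0.01
  bolt [0.5953 0.0983 0.2495] res 0.0003 y -0.1443 rad 0.1516 ang 0.6317
-5.4 {'fromhandle': np.float64(0.7057), 'fromnut': np.float64(0.7048), 'fromlid': np.float64(0.7054)} lid mid y 0.2988998596588376 0.29756811046205883 handle y 0.2976775500233742
  tip [0.6132 0.1022 0.237 ] res 0.0001 y -0.1382 rad 0.1297 ang 0.6356
  A [0.5862 0.1022 0.2526] res 0.0 y -0.1408 rad 0.1606 ang 0.6143
  B [0.5872 0.1145 0.253 ] res 0.0002 y -0.1284 rad 0.161 ang 0.616
  C [0.6099 0.1128 0.2437] res 0.0001 y -0.128 rad 0.1372 ang 0.6559
  studend [0.5853 0.0902 0.1609] res 0.0003 y -0.1528 rad 0.1311 ang 0.0069
  nut [0.587  0.1021 0.1613] res 0.0002 y -0.1408 rad 0.1305 ang 0.01
  bolt [0.5953 0.0983 0.2495] res 0.0003 y -0.1438 rad 0.1511 ang 0.6337
```

The tab mark sits at about 0.63 rad: the tip gives 0.634 at a radius of 130 mm, and the shut stud reads 0.007 to 0.010. The washer's yaw is about -5.6° and the handle middle is (0.5415, 0.248, 0.204). I'll turn back to the normal yaw for the handle.

```bash
python3 -m jog '[{"grip":0,"x":0,"y":0,"z":-3,"rx":0,"ry":0,"rz":7},{"grip":0,"x":0,"y":0,"z":0,"rx":0,"ry":0,"rz":7},{"grip":0,"x":0,"y":0,"z":0,"rx":0,"ry":0,"rz":7},{"grip":0,"x":0,"y":0,"z":0,"rx":0,"ry":0,"rz":7},{"grip":0,"x":0,"y":0,"z":0,"rx":0,"ry":0,"rz":7},{"grip":0,"x":0,"y":0,"z":0,"rx":0,"ry":0,"rz":7},{"grip":0,"x":0,"y":0,"z":0,"rx":0,"ry":0,"rz":7},{"grip":0,"x":0,"y":0,"z":0,"rx":0,"ry":0,"rz":7}]' >/dev/null
python3 -m jog '[{"grip":0,"x":0,"y":0,"z":0,"rx":0,"ry":0,"rz":7},{"grip":0,"x":0,"y":0,"z":0,"rx":0,"ry":0,"rz":7},{"grip":0,"x":0,"y":0,"z":0,"rx":0,"ry":0,"rz":7},{"grip":0,"x":0,"y":0,"z":0,"rx":0,"ry":0,"rz":7},{"grip":0,"x":0,"y":0,"z":0,"rx":0,"ry":0,"rz":7},{"grip":0,"x":0,"y":0,"z":0,"rx":0,"ry":0,"rz":7},{"grip":0,"x":0,"y":0,"z":0,"rx":0,"ry":0,"rz":7},{"grip":0,"x":0,"y":0,"z":0,"rx":0,"ry":0,"rz":7}]' >/dev/null
python3 plan.py 0.5415 0.248 0.5 -5.6
```

```text
at [0.5577 0.1139 0.5006] shift [  47.1 -126.6    0.8] rot [-0.07 -0.4  32.94] F [-0.3  0.  -0.1] t 14.53
```

```bash
python3 -m jog '[{"grip":0,"x":0,"y":0,"z":0,"rx":0,"ry":0,"rz":7},{"grip":0,"x":0,"y":0,"z":0,"rx":0,"ry":0,"rz":7},{"grip":0,"x":0,"y":0,"z":0,"rx":0,"ry":-0.4,"rz":7},{"grip":0,"x":0,"y":0,"z":0,"rx":0,"ry":0,"rz":7},{"grip":0,"x":0,"y":0,"z":0,"rx":0,"ry":0,"rz":5},{"grip":0,"x":-10,"y":-40,"z":0,"rx":0,"ry":0,"rz":0},{"grip":0,"x":-10,"y":-40,"z":0,"rx":0,"ry":0,"rz":0},{"grip":0,"x":-9,"y":-30,"z":0,"rx":0,"ry":0,"rz":0}]' >/dev/null
python3 -m jog '[{"grip":0,"x":0,"y":-22,"z":20,"rx":0,"ry":0,"rz":0},{"grip":0,"x":0,"y":0,"z":20,"rx":0,"ry":0,"rz":0},{"grip":0,"x":0,"y":0,"z":0,"rx":0,"ry":0,"rz":0}]'
python3 plan.py 0.5415 0.248 0.359 -5.6
python3 - <<'E'
from h import *
c=read_camera("wrist");cv2.imwrite("pics/p_w.png",c["frame"][:,:,::-1]);np.savez("pics/p_w.npz",**c)
E
```

```text
time: 15.45
eef_pos: [0.54, 0.2495, 0.4558]
tcp_rot: [0.999, -0.045, -0.004, 0.001]
contact_force: [-0.7, 0.3, -1.2]
opening: 1.0
at [0.54   0.2495 0.4558] shift [ 2.4  1.2 96.8] rot [0.1  0.46 0.43] F [-0.7  0.3 -1.2] t 15.45
```

View pics/p_w.png

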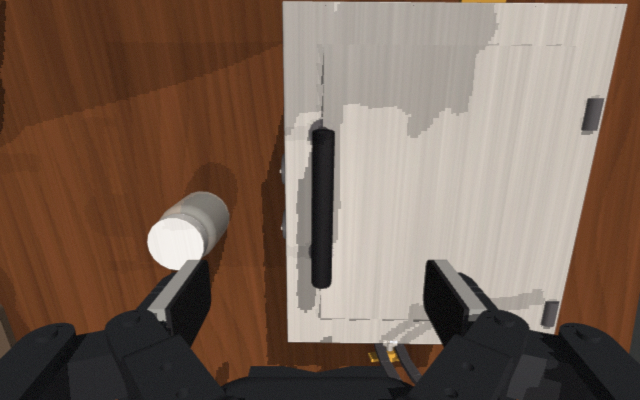

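The handle appears at column 321, rows 130 to 287, aligned with the jaws.

```bash
python3 - <<'E'
from h import *
c=dict(np.load("pics/p_w.npz"))
a=plane(c,(323,130),.208);b=plane(c,(321,287),.208);print(a,b,(a+b)/2,np.linalg.norm(a-b),np.degrees(np.arctan2(-(a-b)[0],(a-b)[1])))
n=dict(np.load("pics/n_w.npz"));print(tri([(c,(323,130)),(n,(548,297))]))
E
python3 -m jog '[{"grip":0,"x":2,"y":1,"z":20,"rx":0,"ry":0.2,"rz":0.4},{"grip":0,"x":0,"y":0,"z":25,"rx":0,"ry":0,"rz":0},{"grip":0,"x":0,"y":0,"z":20,"rx":0,"ry":0,"rz":0},{"grip":0,"x":0,"y":0,"z":10,"rx":0,"ry":0,"rz":0},{"grip":0,"x":0,"y":0,"z":0,"rx":0,"ry":0,"rz":0}]'
python3 plan.py 0.5415 0.248 0.36 -5.6
```

```text
[0.54678836 0.30013203 0.208     ] [0.53658438 0.19677583 0.208     ] [0.54168637 0.24845393 0.208     ] 0.10385868411095697 -5.638327774907314
(array([0.54685599, 0.30001891, 0.20652355]), [np.float64(6.857691237847052e-05), np.float64(6.857691237836153e-05)])
time: 15.92
eef_pos: [0.5423, 0.2465, 0.3839]
tcp_rot: [0.999, -0.05, -0.0, 0.0]
contact_force: [0.1, 0.1, 0.0]
opening: 1.0
at [0.5423 0.2465 0.3839] shift [-0.9 -1.4 23.9] rot [ 0.01  0.04 -0.15] F [0.1 0.1 0. ] t 15.92
```

```bash
python3 -m jog '[{"grip":0,"x":0,"y":-1,"z":14,"rx":0,"ry":0,"rz":0},{"grip":0,"x":0,"y":0,"z":9,"rx":0,"ry":0,"rz":0},{"grip":0.5,"x":0,"y":0,"z":0,"rx":0,"ry":0,"rz":0},{"grip":1,"x":0,"y":0,"z":0,"rx":0,"ry":0,"rz":0},{"grip":1,"x":0,"y":0,"z":0,"rx":0,"ry":0,"rz":0},{"grip":1,"x":0,"y":0,"z":0,"rx":0,"ry":0,"rz":0},{"grip":1,"x":0,"y":0,"z":0,"rx":0,"ry":0,"rz":0},{"grip":1,"x":0,"y":0,"z":0,"rx":0,"ry":0,"rz":0}]' 50
python3 plan.py 0.5415 0.248 0.36 -5.6
```

```text
time: 16.58
eef_pos: [0.5415, 0.2487, 0.3635]
tcp_rot: [0.999, -0.049, -0.001, -0.001]
contact_force: [-2.1, -1.6, 4.3]
opening: 0.147
at [0.5415 0.2487 0.3635] shift [0.1 0.7 3.5] rot [-0.07  0.11 -0.07] F [-2.1 -1.6  4.3] t 16.58
```

Gripped (12.5 mm opening on the 14 mm bar). Computing arc increments.

```bash
python3 - <<'E'
import numpy as np
th=np.r_[0,np.cumsum([.02]+[.04]*14+[.02,.02])];p=th+.2325
for i in range(1,len(th)): print(round(th[i],3),round(195.3*(np.cos(p[i-1])-np.cos(p[i])),1),round(-195.3*(np.sin(p[i])-np.sin(p[i-1])),1))
E
```

```text
0.02 0.9 -3.8
0.06 2.1 -7.5
0.1 2.4 -7.4
0.14 2.7 -7.3
0.18 3.0 -7.2
0.22 3.3 -7.1
0.26 3.6 -7.0
0.3 3.8 -6.8
0.34 4.1 -6.6
0.38 4.4 -6.5
0.42 4.6 -6.3
0.46 4.9 -6.1
0.5 5.1 -5.9
0.54 5.3 -5.7
0.58 5.6 -5.5
0.6 2.9 -2.7
0.62 2.9 -2.6
```

```bash
cat > ang.py <<'E'
from h import *
s=get_state();p=s["eef_pos"];yaw=np.radians(-5.6);x=np.array([np.cos(yaw),np.sin(yaw)])
# handle at shut: TCP (.5415,.2487,.3635), handle rel hinge (-.190,.045)
dx=(p[:2]-[.5415,.2487])@x; dz=p[2]-.3635; a=-.190+dx;b=.045+dz
dy=(p[:2]-[.5415,.2487])@[-x[1],x[0]]
print("th",round(np.arctan2(b,-a)-.2325,4),"r",round(np.hypot(a,b),4),"dy",round(dy,4),"F",np.round(s["contact_force"],1),"op",round(s["opening"],3),"t",round(s["time"],2),"q",np.round(s["qpos"],2))
E
python3 -m jog '[{"grip":1,"x":1,"y":0,"z":-4,"rx":0,"ry":0,"rz":0},{"grip":1,"x":2,"y":0,"z":-7.5,"rx":0,"ry":0,"rz":0},{"grip":1,"x":2.5,"y":0,"z":-7.5,"rx":0,"ry":0,"rz":0},{"grip":1,"x":2.5,"y":0,"z":-7.5,"rx":0,"ry":0,"rz":0},{"grip":1,"x":0,"y":0,"z":0,"rx":0,"ry":0,"rz":0}]'; python3 ang.py
```

```text
time: 17.0
eef_pos: [0.5494, 0.248, 0.3893]
tcp_rot: [0.999, -0.049, -0.002, -0.0]
contact_force: [-5.8, 2.8, -5.6]
opening: 0.142
th 0.1384 r 0.1954 dy 0.0001 F [-5.8  2.8 -5.6] op 0.142 t 17.0 q [0.26 0.14 1.77 0.   1.23 0.35]
```

```bash
python3 -m jog '[{"grip":1,"x":3,"y":0,"z":-7,"rx":0,"ry":0,"rz":0},{"grip":1,"x":3.5,"y":0,"z":-7,"rx":0,"ry":0,"rz":0},{"grip":1,"x":3.5,"y":0,"z":-7,"rx":0,"ry":0,"rz":0},{"grip":1,"x":4,"y":0,"z":-7,"rx":0,"ry":0,"rz":0},{"grip":1,"x":4,"y":0,"z":-6.5,"rx":0,"ry":0,"rz":0},{"grip":1,"x":4.5,"y":0,"z":-6.5,"rx":0,"ry":0,"rz":0},{"grip":1,"x":4.5,"y":0,"z":-6.5,"rx":0,"ry":0,"rz":0},{"grip":1,"x":0,"y":0,"z":0,"rx":0,"ry":0,"rz":0}]'; python3 ang.py
```

```text
time: 17.67
eef_pos: [0.5754, 0.2455, 0.4373]
tcp_rot: [0.999, -0.049, -0.004, -0.0]
contact_force: [-12.2, 2.4, -1.4]
opening: 0.14
th 0.4185 r 0.1961 dy 0.0002 F [-12.2   2.4  -1.4] op 0.14 t 17.67 q [0.24 0.16 1.67 0.   1.32 0.34]
```

```bash
python3 -m jog '[{"grip":1,"x":4,"y":0,"z":-6.5,"rx":0,"ry":0,"rz":0},{"grip":1,"x":4.5,"y":0,"z":-6.5,"rx":0,"ry":0,"rz":0},{"grip":1,"x":4.5,"y":0,"z":-6,"rx":0,"ry":0,"rz":0},{"grip":1,"x":4,"y":0,"z":-4.5,"rx":0,"ry":0,"rz":0},{"grip":1,"x":0,"y":0,"z":0,"rx":0,"ry":0,"rz":0},{"grip":1,"x":0,"y":0,"z":0,"rx":0,"ry":0,"rz":0}]'; python3 ang.py
python3 - <<'E'
from h import *
s=read_camera("scene");t=read_camera("top");w=read_camera("wrist")
crop(s,360,190,120,120,5,"pics/q_s.png");crop(t,180,140,100,100,6,"pics/q_t.png");cv2.imwrite("pics/q_w.png",w["frame"][:,:,::-1])
E
```

```text
time: 18.17
eef_pos: [0.5926, 0.2437, 0.4593]
tcp_rot: [0.999, -0.049, -0.003, -0.0]
contact_force: [-9.0, 2.2, -4.8]
opening: 0.138
th 0.5606 r 0.1976 dy 0.0001 F [-9.   2.2 -4.8] op 0.138 t 18.17 q [0.23 0.18 1.61 0.   1.36 0.33]
```

View pics/q_s.png

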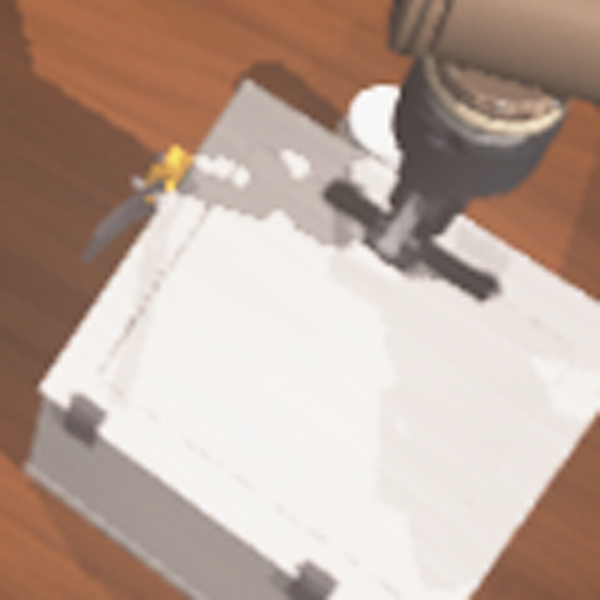

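View pics/q_t.png

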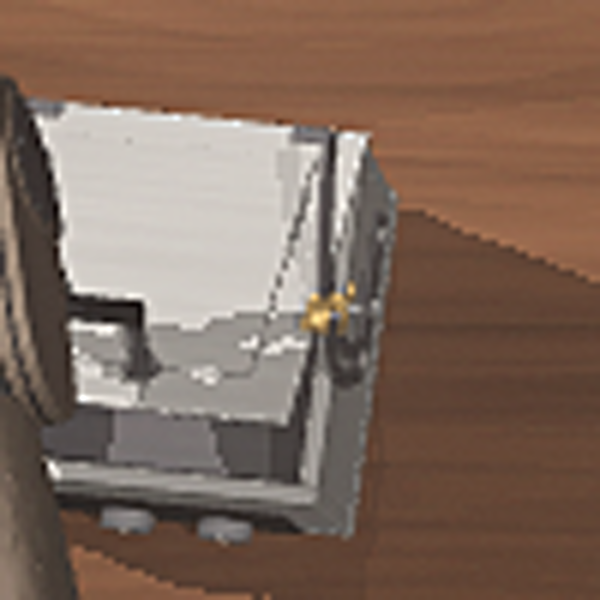

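View pics/q_w.png

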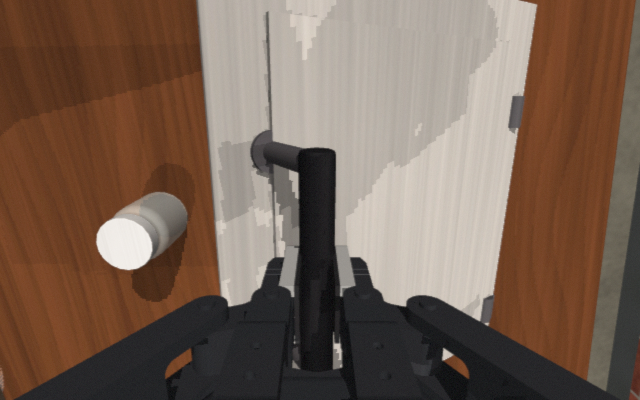

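The lid is at about 0.55 rad, and both views show the nut just short of the tab. I'll project the nut and tab at known angles into both views for an independent angle reading.

```bash
cat > ov.py <<'E'
import sys; from h import *
yaw=np.radians(-5.6);x=np.array([np.cos(yaw),np.sin(yaw),0]);y=np.array([-x[1],x[0],0]);z=np.array([0,0,1.])
# hinge from handle mid & nut
Hx=np.mean([np.array([.5415,.2480,0])@x+.190,np.array([.587,.1021,0])@x+.130]);Y0=np.array([.5415,.2480,0])@y
pt=lambda th,yy,r=.130:(Hx-r*np.cos(th))*x+(Y0+yy)*y+(.161+r*np.sin(th))*z
if __name__=="__main__":
    tag=sys.argv[1]
    for nm,(u,v,w,f) in {"scene":(370,205,50,16),"top":(215,170,50,12)}.items():
        c=read_camera(nm);im=cv2.resize(c["frame"][v:v+w-12,u:u+w,::-1],None,fx=f,fy=f,interpolation=cv2.INTER_NEAREST)
        for th,col in((.5,(0,0,255)),(.55,(0,255,0)),(.6,(255,0,0)),(.63,(255,0,255))):
            for yy in(-.135,-.1408,-.1528):
                q=(proj(c,pt(th,yy))-[u,v]+.5)*f;cv2.circle(im,tuple(int(k) for k in q),4,col,-1)
        for P in((.6132,.1022,.236),(.5862,.1022,.2516),(.5872,.1145,.252),(.6099,.1128,.2427)):
            q=(proj(c,P)-[u,v]+.5)*f;cv2.drawMarker(im,tuple(int(k) for k in q),(0,0,0),0,10,2)
        cv2.imwrite(f"pics/{tag}_{nm}.png",im)
E
python3 ov.py r
```

```text
(no output)
```

View pics/r_scene.png

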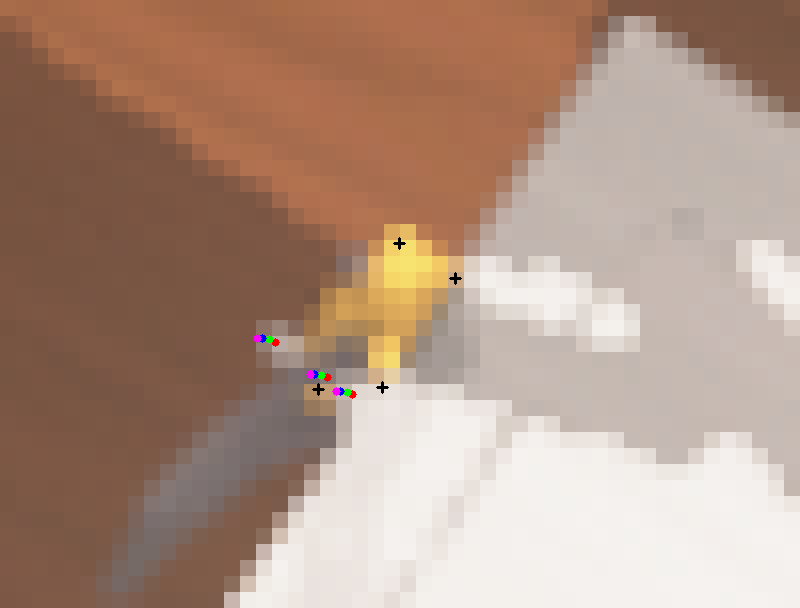

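View pics/r_top.png

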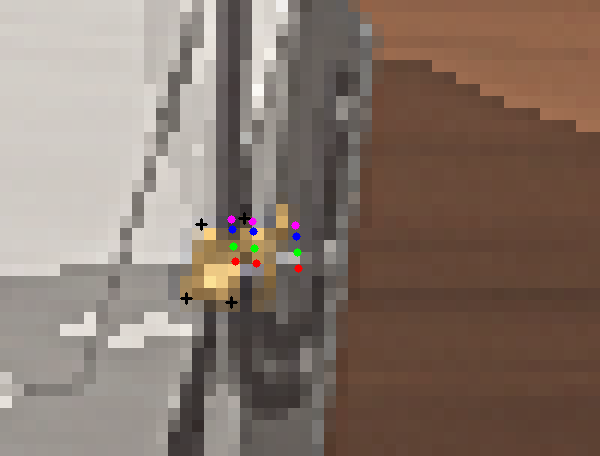

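```bash
cat > ang2.py <<'E'
from h import *
yaw=np.radians(-5.6);x=np.array([np.cos(yaw),np.sin(yaw)])
s=get_state();R=Ro.from_quat(s["tcp_rot"]).as_matrix();g=np.array(s["eef_pos"])+R@[0,0,.155]
R0=Ro.from_quat([.999,-.049,-.001,-.001]).as_matrix()
g0=np.array([.5415,.2487,.3635])+R0@[0,0,.155]
dx=(g-g0)[:2]@x;a=.190-dx
print("g0",g0,"g",np.round(g,4),"tilt",np.round(R[:,2],4),"th_x",round(np.arccos(a/.1953)-.2325,4),"th_z",round(np.arcsin((.045+g[2]-g0[2])/.1953)-.2325,4))
Hx=.7053; print("th abs",round(np.arccos((Hx-g[:2]@x)/.1953)-.2325,4))
print("F",np.round(s["contact_force"],1),"t",round(s["time"],2))
E
python3 ang2.py; python3 - <<'E'
from h import *; from ov import *
# wrist front-edge check
p=dict(np.load("pics/p_w.npz"));q=read_camera("wrist")
def edge(c,row,lo,hi):
    g=c["frame"][row-3:row+4,:,:].astype(float).mean(0); sat=g[:,0]-g[:,2]; d=np.diff(cv2.GaussianBlur(sat.reshape(1,-1),(0,0),1.0)[0]); return lo+np.argmin(d[lo:hi])+.5
for row in(40,60):
    u=edge(p,row,265,305);X=plane(p,(u,row),.164);r=np.hypot(Hx-X@x,.004);print("shut edge col",u,"dist",Hx-X@x)
for row in(30,60,100):
    u=edge(q,row,180,235);o,d=ray(q,(u,row))
    best=min(np.linspace(.3,.8,2001),key=lambda th:abs(np.cross(np.array([d@x,d@z]),np.array([Hx-.2215*np.cos(th)-.004*np.sin(th)*-1*-1-o@x,.160+.2215*np.sin(th)+.004*np.cos(th)-o[2]]))))
    print("edge col",u,"theta",best)
E
```

```text
g0 [0.54120562 0.24902475 0.20850062] g [0.5914 0.2439 0.3041] tilt [-6.6e-03  9.0e-04 -1.0e+00] th_x 0.5421 th_z 0.5711
th abs 0.5349
F [-7.8  2.7 -5.5] t 18.42
shut edge col 282.5 dist 0.21700651298901097
shut edge col 282.5 dist 0.21724134226878877
edge col 197.5 theta 0.6485000000000001
edge col 200.5 theta 0.6505000000000001
edge col 203.5 theta 0.649<stdin>:10: DeprecationWarning: Arrays of 2-dimensional vectors are deprecated. Use arrays of 3-dimensional vectors instead. (deprecated in NumPy 2.0)
```

The x-based angle (which slip along the pads does not affect) is about 0.54 and the top image gives about 0.53. The z-based value of 0.57 probably includes the bar rolling in the pads. I'll go up by about 0.085 rad.

```bash
python3 -m jog '[{"grip":1,"x":2.5,"y":0,"z":-2.5,"rx":0,"ry":0,"rz":0},{"grip":1,"x":3.5,"y":0,"z":-3.5,"rx":0,"ry":0,"rz":0},{"grip":1,"x":3.5,"y":0,"z":-3.5,"rx":0,"ry":0,"rz":0},{"grip":1,"x":2.5,"y":0,"z":-2,"rx":0,"ry":0,"rz":0},{"grip":1,"x":0,"y":0,"z":0,"rx":0,"ry":0,"rz":0},{"grip":1,"x":0,"y":0,"z":0,"rx":0,"ry":0,"rz":0},{"grip":1,"x":0,"y":0,"z":0,"rx":0,"ry":0,"rz":0}]'; python3 ang2.py; python3 ov.py s
python3 - <<'E'
from h import *
w=read_camera("wrist");cv2.imwrite("pics/s_w.png",w["frame"][:,:,::-1])
E
```

```text
time: 19.05
eef_pos: [0.6043, 0.2426, 0.4707]
tcp_rot: [0.999, -0.049, -0.004, -0.0]
contact_force: [-9.1, 2.3, -4.7]
opening: 0.14
g0 [0.54120562 0.24902475 0.20850062] g [0.6031 0.2428 0.3157] tilt [-7.3e-03  9.0e-04 -1.0e+00] th_x 0.6252 th_z 0.6614
th abs 0.6185
F [-9.1  2.3 -4.7] t 19.05
```

View pics/s_top.png

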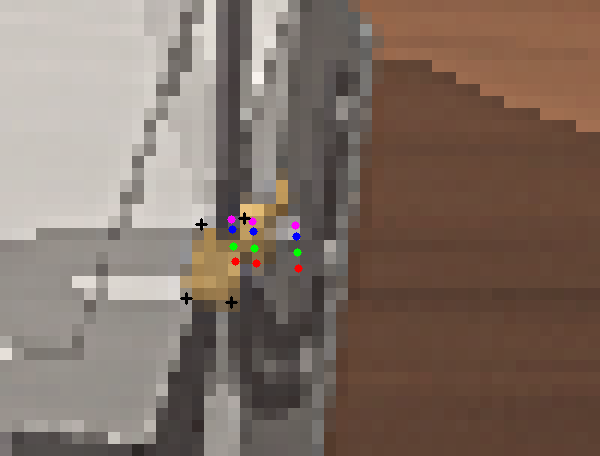

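View pics/s_scene.png

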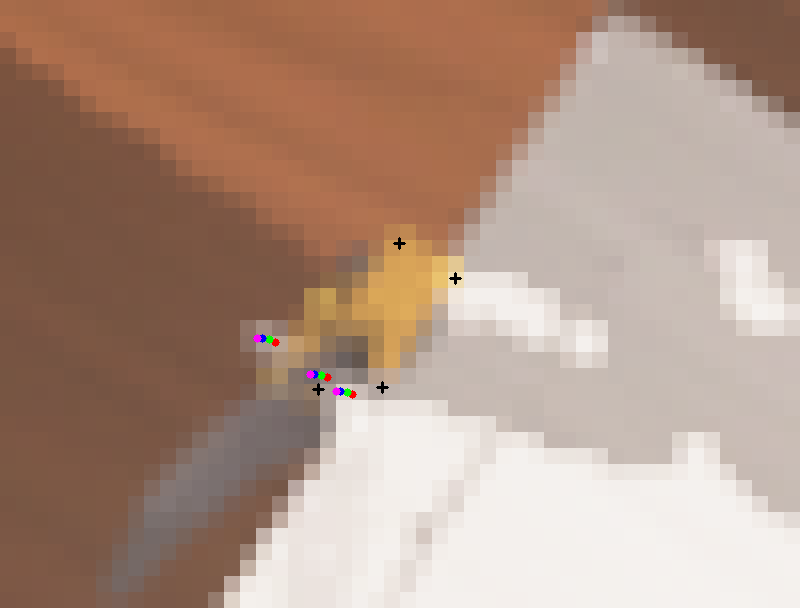

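View pics/s_w.png

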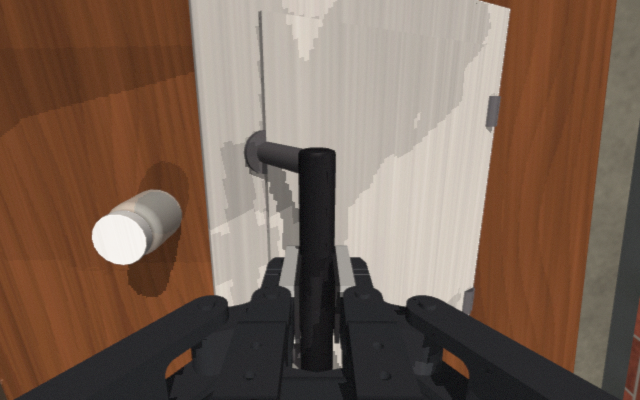

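In the top view the stud's end at (290,229) falls at about 0.62 on the scale, which matches the 0.6185 to 0.625 from the arm. I'll check the scale's bias against the shut-lid picture.

```bash
python3 - <<'E'
from ov import *
c=read_camera("top");im0=cv2.imread("pics/a_top.png");now=c["frame"][:,:,::-1]
cv2.imwrite("pics/u_now.png",cv2.resize(now[180:212,220:252],None,fx=18,fy=18,interpolation=cv2.INTER_NEAREST))
u,v,f=220,180,18
im=cv2.resize(im0[v:v+32,u:u+32],None,fx=f,fy=f,interpolation=cv2.INTER_NEAREST)
for P,col in((pt(0,-.1528),(255,0,255)),(pt(0,-.1408),(255,0,255)),((.6132,.1022,.236),(0,0,0)),((.5862,.1022,.2516),(0,0,0)),((.5872,.1145,.252),(0,0,0)),((.6099,.1128,.2427),(0,0,0))):
    q=(proj(c,P)-[u,v]+.5)*f;cv2.drawMarker(im,tuple(int(k) for k in q),col,0,12,2)
cv2.imwrite("pics/u_shut.png",im)
E
```

```text
(no output)
```

View pics/u_shut.png

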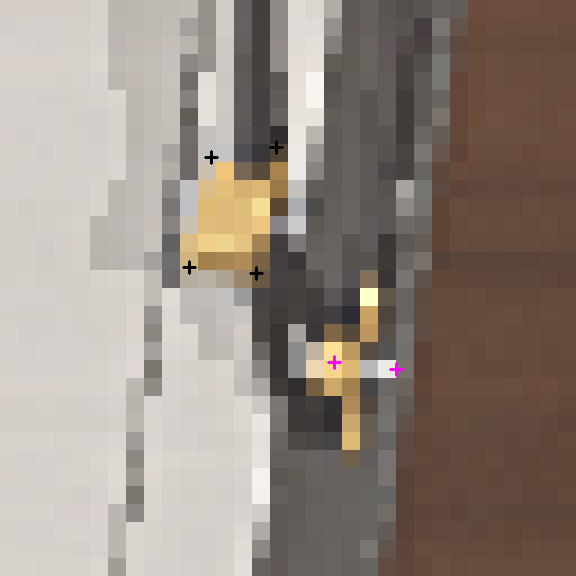

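View pics/u_now.png

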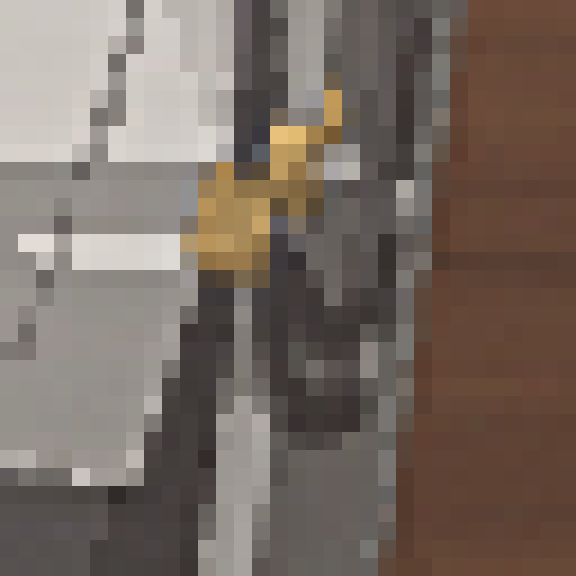

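The shut stud's end coincides with its prediction (row 369), so the scale is unbiased to about 0.3 px. The tab estimates average 0.630, so I'll nudge up by about 0.006 rad and let it settle.

```bash
python3 -m jog '[{"grip":1,"x":1,"y":0,"z":-1,"rx":0,"ry":0,"rz":0},{"grip":1,"x":0,"y":0,"z":0,"rx":0,"ry":0,"rz":0},{"grip":1,"x":0,"y":0,"z":0,"rx":0,"ry":0,"rz":0},{"grip":1,"x":0,"y":0,"z":0,"rx":0,"ry":0,"rz":0},{"grip":1,"x":0,"y":0,"z":0,"rx":0,"ry":0,"rz":0},{"grip":1,"x":0,"y":0,"z":0,"rx":0,"ry":0,"rz":0}]'; for i in 1 2 3; do python3 -c "
from h import *
read_camera('top');read_camera('top')"; python3 ang2.py | tail -n 3; done; python3 ov.py v
python3 - <<'E'
from h import *
s=read_camera("scene");crop(s,265,120,220,160,3.6,"pics/v_s.png")
E
```

```text
time: 19.75
eef_pos: [0.6052, 0.2425, 0.4714]
tcp_rot: [0.999, -0.049, -0.004, -0.0]
contact_force: [-9.0, 2.2, -5.1]
opening: 0.142
g0 [0.54120562 0.24902475 0.20850062] g [0.6039 0.2427 0.3164] tilt [-8.1e-03  9.0e-04 -1.0e+00] th_x 0.6305 th_z 0.667
th abs 0.6239
F [-8.6  1.8 -5.4] t 19.85
g0 [0.54120562 0.24902475 0.20850062] g [0.6039 0.2427 0.3164] tilt [-8.e-03  9.e-04 -1.e+00] th_x 0.6305 th_z 0.6672
th abs 0.6239
F [-7.6  2.8 -5.3] t 19.95
g0 [0.54120562 0.24902475 0.20850062] g [0.6039 0.2427 0.3164] tilt [-8.e-03  9.e-04 -1.e+00] th_x 0.6305 th_z 0.6672
th abs 0.6239
F [-9.6  2.5 -4.1] t 20.05
```

View pics/v_top.png

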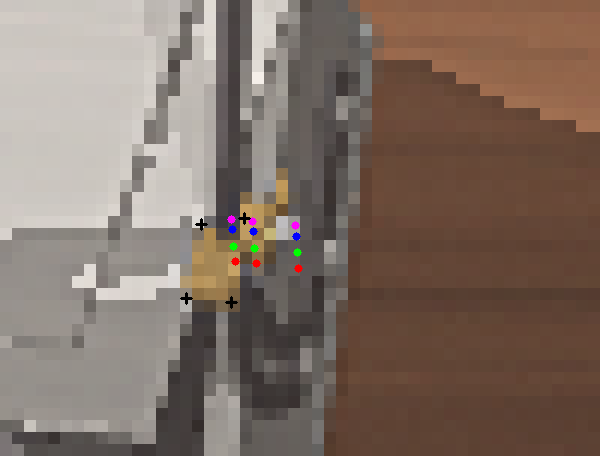

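View pics/v_s.png

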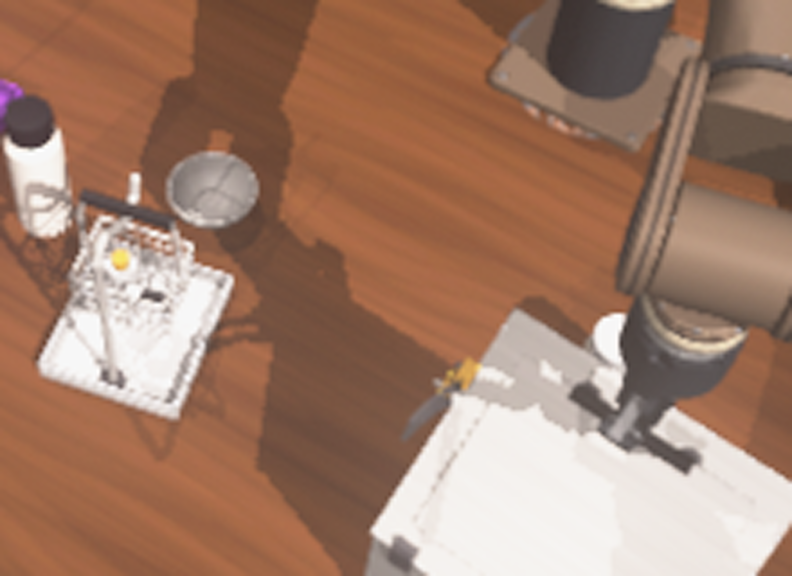

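The stud sits between the 0.60 and 0.63 marks in the top view, beside the tab's tip. The reading is steady, the basket hangs on the hook, and the bowl, can and jar are where they were. Handing in.

```bash
python3 -c "
from plant import sign_off,get_state
print(sign_off(), get_state()['time'])"
```

```text
the job is handed in; nothing more can be done
the job is handed in; nothing more can be done
```

The basket hangs by its bar on the hook over the aluminium drip tray and the gripper has let go of it. I then lifted the lid by its handle, and the arm is still holding it with the stud at the tab's tip. I handed the job in at about 20 s.

**Lid angle:** the tab's mark measured 0.63 rad, from two wrist-camera views. At hand-in the lid read 0.624 to 0.631 rad from the gripper's horizontal position, and about 0.62 to 0.63 rad in the top camera. It held steady over the last readings.

**One check disagreed:** the gripper's height alone gave 0.667 rad. I set that aside because it would need a handle radius about 4 mm too large, which fits the bar rolling between the pads as the lid turned. The top picture does not support it either.

**Other things that went off plan:**
- I gripped the basket bar about 31 mm from its middle, just past the 25 to 30 mm asked. It held level.
- The last joint reached its limit once while the wrist turned in free air. The tool drifted and tilted slightly, touched nothing, and I corrected it.

In the last pictures the bowl, jar and can look unmoved. I did not touch the tab.

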